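# Nest the glue pans with fanned handles

## Robot

A 7-joint arm with a two-finger parallel gripper is mounted at the origin on a cart in front of the work surface, level with it; the furniture and walls round the work are solid. World frame = base frame: x ahead of the robot, y to its left, z up, the work surface at z = 0. Lengths are in m, angles in rad, forces in N, time in s.
With the tool pointing down it reaches from about 0.4 to 0.85 m from the base axis. Payload 4.5 kg.
Tool frame: the origin (TCP) lies at the very end of the fingers, on their centre line; the grasp point (between the pads) lies bot.grip_depth behind it (bot.grip_depth is the distance from the TCP to the grasp point, in m); z points along the fingers, y is the direction in which the jaws open and shut (so a half turn about z gives the same grasp; the last joint's range is limited). The gripper opens to 85 mm and grips with 20 to 120 N. Pads are 22 mm wide; open, the fingers measure 114 mm over their backs; the gripper's body (76 mm by 85 mm) begins 54 mm behind the grasp point. The pads swing forward as they close: fully open they stand 13 mm farther back than shut.
Start: joints at [1.338, 0.689, -0.195, 1.565, 0.157, 0.902, -0.215], TCP at [0.165, -0.603, 0.231] pointing down, gripper open.
Joint ranges: [-3.01, 3.01], [-0.46, 2.08], [-1.47, 1.51], [0.13, 2.56], [-1, 4.14], [0.04, 2.09], [-2.66, 2.66]. Speed limits (rad/s): [2.57, 2.57, 3.14, 3.14, 3.14, 3.14, 3.14].

## Interface

Orientations are given as a 3x3 rotation matrix whose columns are the frame's x, y, z axes.
In Python, from rig import bot, eyes, workorder gives the robot as it stands.
- The arm moves only by the tool servo_tool, never from a script. Its argument "deltas" is a list of rows, each an object of numbers: "x", "y", "z": the shift along the tool's x, y, z in mm; "rx", "ry", "rz": the turn, a rotation vector about the tool's x, y, z in degrees; "gripper": the finger opening in mm, from 0 to 85.4. In form: [{"x": .., "y": .., "z": .., "rx": .., "ry": .., "rz": .., "gripper": ..}, ...]. A call has 1 to 12 rows; each row is the pose to reach, as a shift and turn from the pose measured when the call began, along the tool's axes at that moment; what a row does not reach only later rows make up. A row lasts 1/10 s, in which the tool goes at most 50 mm and 8.59 degrees, less where a joint would pass 70% of its speed; a pose out of reach is approached as far as the arm can. A call with a gripper value outside its range is refused whole. The fingers move at their own pace and stop on an object; "force" is the grip in N (left out, the last holds). Time passes only in rows, so rows that repeat a pose let the fingers close. It gives the time, the measured TCP pose, the force and the opening at its end, in the units of the state.
- bot.state(): the state, without advancing time (a new reading comes with each control period).
- eyes.read_camera(name): name is "scene" or "top" or "wrist"; returns a dict with "pixels" (384x512x3 uint8, red, green, blue), "mtx" (3x3 intrinsics, pixels), "k1" (the pictures are not rectified: a ray, as slopes to the right and down, at radius r is drawn at 1 + k1 r^2 times it, then the intrinsics apply), "rvec" (rotation vector, rad) and "tvec" (3), from world to camera coordinates, as OpenCV has them. Camera axes: x right, y down, z forward; pixel columns grow to the right and rows downward; lengths in m; the calibration is good to about 2 mm. A picture is of the moment at which its call begins. There is no depth.
- workorder.close_job(): hands the job in, once; it reports no verdict.
The state is a dict: "t": time; "joint_pos": joint angles; "qd": joint speeds; "joint_efforts": joint torques, N m; "eef_pos": TCP position; "tcp_rot": TCP orientation; "force": force on the tool from outside, world axes, zero at the start; "wrist_torque": the same for the moment, N m; "grip_width": opening from 0.0 (shut) to 1.0 (fully open).
Only numpy, scipy, OpenCV 4.12 (cv2) and the standard library are available. Lean on these libraries where they do the work, as an engineer would, in place of code of your own. Each camera call takes 0.05 s, during which the arm holds its last target.

## Task

Put the three steel glue pans away as one nest: set the middle-sized pan into the large one where it stands, then the small pan into the middle one, each sitting level on the floor of the pan below and set down gently, not dropped. Fan the handles so that each clears the one below: each handle about an eighth of a turn on from the handle under it, both steps the same way round (either way). Leave the large pan roughly as it stands and do not disturb the other things on the worktop.

Things in the scene. Friction and masses are not known exactly. Their poses are not given: they have to be found in the camera images.
- large_pan: Large open round steel pan, black grip. Outer diameter 100 mm at foot, 112 at rim; rim 45 mm high; wall 3, floor 4 mm (inner 94 mm at floor, 106 at mouth). 0.35 kg. Origin: centre of underside, z up; handle points along its own -x, at first roughly to the robot. Level grip 14 mm wide and high, 70-125 mm from the pan's axis, centre line 49 mm above underside, on a 12 mm wide strap.
- middle_pan: Same shape, blue grip. Outer diameter 84 mm at foot, 92 at rim; rim 49 mm high; wall 3, floor 4 mm. About 0.13 kg: can be carried level by the grip. Origin and -x handle as large pan; grip 14 x 14 mm, 70-125 mm from axis, centre line 53 mm above underside. Nested, underside 4 mm above large pan's, 5 mm play all round at foot; grips lying one over the other would keep it from seating.
- small_pan: Same shape, yellow grip. Outer diameter 66 mm at foot, 74 at rim; rim 53 mm high; wall 3, floor 4 mm. About 0.10 kg. Origin and -x handle as large pan; grip 14 x 14 mm, 70-125 mm from axis, centre line 57 mm above underside. Nested, its underside is 4 mm above the middle pan's, with 6 mm of play all round at the foot.
- large_pan_tip (a point): Centre of the outer end of the large pan's black grip, 125 mm from the pan's axis.
- middle_pan_tip (a point): Centre of the outer end of the middle pan's blue grip, 125 mm from the pan's axis.
- small_pan_tip (a point): Centre of the outer end of the small pan's yellow grip, 125 mm from the pan's axis.
- glue_brush: Bystander: flat wooden glue brush lying on the worktop in front of the pans, 178 mm long, 34 mm wide, 11 mm high. Origin: centre of the underside.
- spring_clamp: Bystander: black spring clamp with orange tips lying on the worktop in front of the pans, 103 mm long, 44 mm wide, 20 mm high. Origin: centre of the underside.
- tape_roll: Bystander: roll of brown tape lying flat at the left, 108 mm across, 48 mm high. Origin: centre of the underside.
- label_box: Bystander: cream carton at the left, 62 x 92 x 35 mm. Origin: centre of the underside.
- glue_jar: Bystander: maroon glue jar with sticks in it at the right, 229 mm tall over the sticks. Origin: centre of the underside.

How it is judged:
By the outcome, as a careful person would: the job done as asked, in the order asked, and still so for the second after the job is handed in, with the robot touching nothing.
It also fails if it takes over 64 s, if anything falls off the work surface, if the arm or the gripper's body presses on something with over 40 N, if the wrist force passes 120 N, or if a joint passes its speed limit or range.

## Working session

There is one attempt and no reset: what is moved stays moved. The work goes in short steps, Python scripts to look and compute and a tool call to move; the robot and the scene stay as the last step left them, time stands still between calls to the robot, and variables do not carry over. Pictures are saved under pics/ and viewed, and the job is handed in when it is done.

Besides the shell and the picture viewer there is one more tool, called after "Request:" as name(argument=value, ...) on one line, values as JSON. servo_tool: Moves the arm, as the interface text tells. Its arguments: {"type":"object","properties":{"deltas":{"type":"array"},"force":{"type":"number"}},"required":["deltas"]}

```bash
ls; mkdir -p pics
python3 - <<'E'
from rig import bot, eyes
import cv2,pickle
d={}
for n in ["scene","top","wrist"]:
    c=eyes.read_camera(n); d[n]=c
    cv2.imwrite(f"pics/{n}0.png",c["pixels"][:,:,::-1]); print(n,c["mtx"].tolist(),c["k1"],c["rvec"],c["tvec"])
pickle.dump(d,open("c0.pkl","wb"))
print(bot.state(),bot.grip_depth)
E
```

```text
pics
scene [[399.205404018776, 0.0, 257.400881685169], [0.0, 399.205404018776, 193.6629441952938], [0.0, 0.0, 1.0]] -0.0857087706880056 [ 1.09715933 -2.41606828  0.96135287] [0.29229287 0.29703258 1.26295868]
top [[460.3177431103796, 0.0, 256.0865692231828], [0.0, 460.3177431103796, 189.7791468883243], [0.0, 0.0, 1.0]] -0.06647714606670323 [ 2.15494107 -2.0948314   0.18475444] [-0.01775212  0.46587355  1.51273011]
wrist [[304.46340380214224, 0.0, 253.67081287461124], [0.0, 304.46340380214224, 187.44706403340945], [0.0, 0.0, 1.0]] -0.07908374040979223 [-2.32204142  1.77180834  0.23996829] [-0.6250645  -0.03463691  0.37810425]
{'t': 0.15, 'joint_pos': array([ 1.33780556,  0.68980823, -0.19455992,  1.56611831,  0.15727003,
        0.9025041 , -0.21509244]), 'qd': array([ 0.00023988, -0.00191615, -0.00072517, -0.00368737,  0.0010787 ,
        0.00066582, -0.00038658]), 'joint_efforts': array([-8.31784164e-04, -5.39934683e+01, -1.26809523e+00, -1.58718109e+01,
        9.31169809e-03,  6.49007838e-03,  3.14157361e-06]), 'eef_pos': array([ 0.16462769, -0.60240138,  0.23065503]), 'tcp_rot': array([[ 9.64600549e-01,  2.63714968e-01, -4.42457701e-04],
       [ 2.63715331e-01, -9.64599563e-01,  1.38080545e-03],
       [-6.26554406e-05, -1.44860857e-03, -9.99998949e-01]]), 'force': array([ 0.23115121,  0.49025111, -0.11623155]), 'wrist_torque': array([0.02061768, 0.00132788, 0.0047969 ]), 'grip_width': 1.0030023691619459} 0.0187
```

View pics/top0.png

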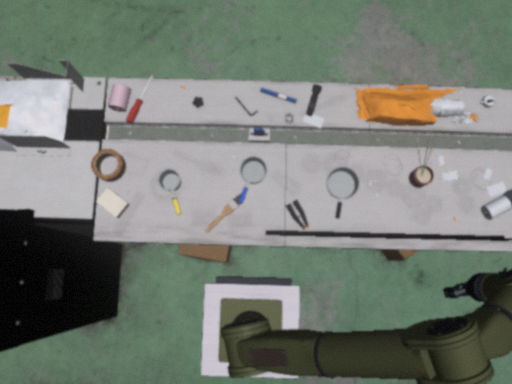

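View pics/scene0.png

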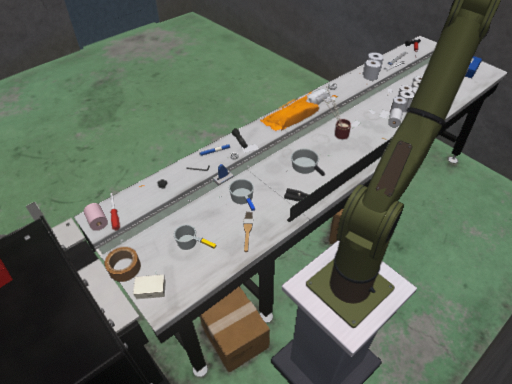

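The top view shows the large pan at about (342,183), the middle one at (253,170) with its blue grip at (242,195), and the small one at (170,181) with its yellow grip at (177,205). Next I'll zoom in and measure.

```bash
cat > h.py <<'E'
import numpy as np, cv2
def ray(c,uv):
    K=c["mtx"];k1=c["k1"]
    uv=np.atleast_2d(np.float64(uv))
    p=cv2.undistortPoints(uv.reshape(-1,1,2),K,np.array([k1,0,0,0.])).reshape(-1,2)
    R,_=cv2.Rodrigues(np.float64(c["rvec"])); t=np.float64(c["tvec"]).ravel()
    d=np.c_[p,np.ones(len(p))]@R
    return -R.T@t,d
def onz(c,uv,z):
    o,d=ray(c,uv); return o+d*((z-o[2])/d[:,2])[:,None]
def proj(c,P):
    return cv2.projectPoints(np.float64(P).reshape(-1,1,3),np.float64(c["rvec"]),np.float64(c["tvec"]),c["mtx"],np.array([c["k1"],0,0,0.]))[0].reshape(-1,2)
def colour(c,name,box=None):
    h=cv2.cvtColor(c["pixels"],cv2.COLOR_RGB2HSV)
    lo,hi={"blue":((108,150,60),(130,255,255)),"yellow":((22,150,120),(34,255,255)),"black":((0,0,0),(180,255,60))}[name]
    m=cv2.inRange(h,lo,hi)
    if box: 
        b=np.zeros_like(m); b[box[1]:box[3],box[0]:box[2]]=1; m=m*b
    return m
E
python3 - <<'E'
import pickle,cv2,numpy as np
from h import *
d=pickle.load(open("c0.pkl","rb")); c=d["top"]; im=c["pixels"][:,:,::-1]
cv2.imwrite("pics/topz.png",cv2.resize(im[140:260,140:380],(800,400),interpolation=cv2.INTER_CUBIC))
cs=d["scene"]; cv2.imwrite("pics/scz.png",cv2.resize(cs["pixels"][130:270,150:350,::-1],(800,560),interpolation=cv2.INTER_CUBIC))
for n,b,z in [("blue",(225,180,260,210),.06),("yellow",(165,190,190,220),.064),("black",(325,198,350,222),.056)]:
    m=colour(c,n,b); p=np.argwhere(m)[:,::-1]
    w=onz(c,p,z); mu=w.mean(0); u,s,v=np.linalg.svd(w-mu); 
    pr=(w-mu)@v[0]; print(n,len(p),p.mean(0),mu.round(4),v[0].round(3),pr.min().round(4),pr.max().round(4), np.degrees(np.arctan2(v[0][1],v[0][0])))
E
```

```text
blue 24 [242.08333333 195.875     ] [0.441  0.0413 0.06  ] [-0.935  0.355 -0.   ] -0.022 0.0186 159.1960360289206
yellow 14 [176.35714286 205.57142857] [0.4016 0.258  0.064 ] [-0.937 -0.351 -0.   ] -0.0193 0.0191 -159.4776224622636
black 5 [338.2 209.8] [ 0.4036 -0.2796  0.056 ] [-0.994  0.108 -0.   ] -0.0097 0.0108 173.8123473753526
```

View pics/topz.png

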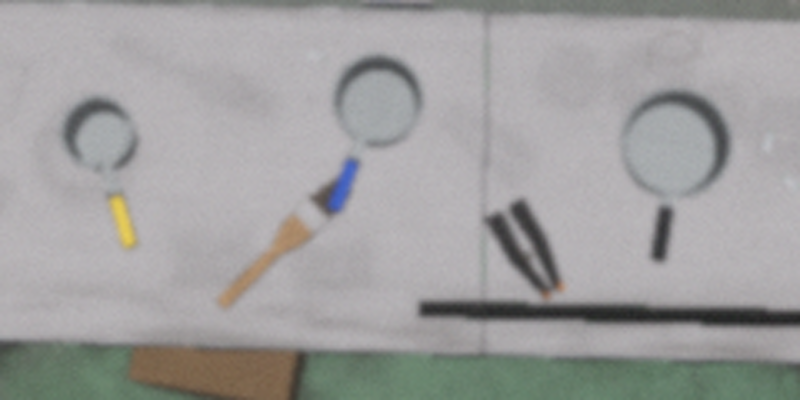

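View pics/scz.png

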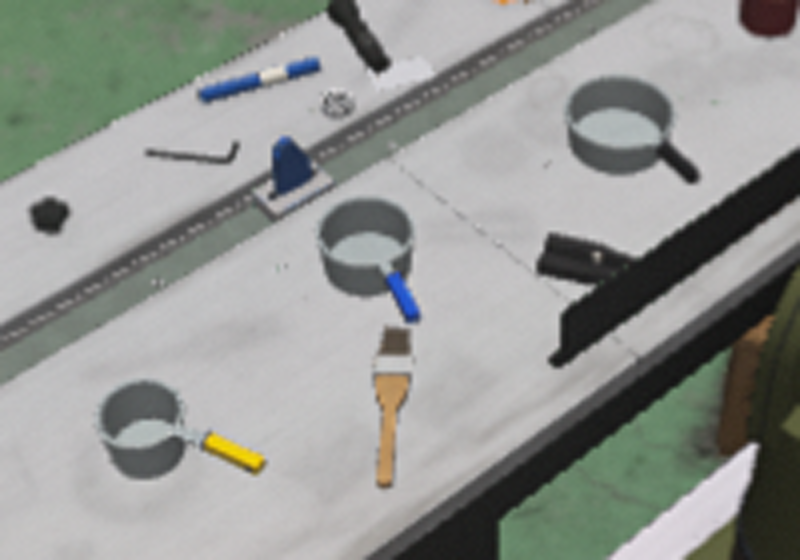

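Run:
```python
import pickle,cv2,numpy as np
from h import *
d=pickle.load(open("c0.pkl","rb")); c=d["top"];s=d["scene"]
for n,uv,z in [("mid",(378,101),.049),("small",(101,135),.053),("large",(676,146),.045)]:
    print(n,onz(c,np.array(uv)/3.3333+[139.65,139.65],z).round(4))
for z in (0,.05,.1): print("fence",z,onz(c,[(266,232.5),(505,237)],z).round(3).tolist(),onz(s,[(291.5,209.5)],z).round(3))
print("fence foot scene",onz(s,[(289,220)],0).round(3))
```

```text
mid [[0.5329 0.0076 0.049 ]]
small [[0.489  0.2869 0.053 ]]
large [[ 0.4956 -0.2962  0.045 ]]
fence 0 [[0.327, -0.042, 0.0], [0.331, -0.873, 0.0]] [[ 0.358 -0.092  0.   ]]
fence 0.05 [[0.322, -0.041, 0.05], [0.327, -0.846, 0.05]] [[ 0.328 -0.059  0.05 ]]
fence 0.1 [[0.318, -0.041, 0.1], [0.322, -0.818, 0.1]] [[ 0.298 -0.026  0.1  ]]
fence foot scene [[ 0.327 -0.049  0.   ]]
```

View pics/wrist0.png

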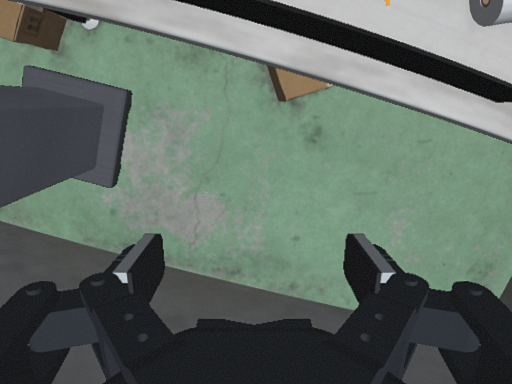

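Request:
servo_tool(deltas=[{"x": 328,"y": -118,"z": 0,"rz": 10},{"x": 328,"y": -118,"z": 0,"rz": 10},{"x": 328,"y": -118,"z": 0,"rz": 10},{"x": 328,"y": -118,"z": 0,"rz": 10},{"x": 328,"y": -118,"z": 0,"rz": 10},{"x": 328,"y": -118,"z": 0,"rz": 10},{"x": 328,"y": -118,"z": 0,"rz": 10},{"x": 450,"y": -540,"z": 30,"rz": 36},{"x": 450,"y": -540,"z": 30,"rz": 36},{"x": 450,"y": -540,"z": 30,"rz": 36},{"x": 450,"y": -540,"z": 30,"rz": 36},{"x": 450,"y": -540,"z": 30,"rz": 36}])

```text
$.deltas[0]: bad value
```

```bash
cat >> h.py <<'E'
def goto(st,xy_grasp_tcp,yaw):
    """world TCP target (3), yaw of tool x in deg, tool pointing straight down -> tool deltas mm/deg"""
    from scipy.spatial.transform import Rotation as Ro
    R=np.array(st["tcp_rot"]); a=np.radians(yaw)
    Rt=np.array([[np.cos(a),np.sin(a),0],[np.sin(a),-np.cos(a),0],[0,0,-1]])
    dp=R.T@(np.array(xy_grasp_tcp)-st["eef_pos"])*1000
    rv=np.degrees(Ro.from_matrix(R.T@Rt).as_rotvec())
    print("delta",dp.round(1),"rot",rv.round(2))
def brief(st):
    R=st["tcp_rot"]; print("t",round(st["t"],2),"pos",st["eef_pos"].round(4),"yaw",np.degrees(np.arctan2(R[1,0],R[0,0])).round(2),"z",R[:,2].round(4),"F",st["force"].round(2),"M",st["wrist_torque"].round(3),"w",round(st["grip_width"]*85.4,1))
E
python3 - <<'E'
from rig import bot
from h import *
st=bot.state();brief(st);goto(st,(.4563,.0366,.20),-20.8)
E
```

```text
t 0.15 pos [ 0.1646 -0.6024  0.2307] yaw 15.29 z [-4.0e-04  1.4e-03 -1.0e+00] F [ 0.23  0.49 -0.12] M [0.021 0.001 0.005] w 85.7
delta [ 449.9 -539.4   31.4] rot [-8.000e-02  3.000e-02  3.609e+01]
```

Request:
servo_tool(deltas=[{"x": 328,"y": -118,"z": 0,"rx": 0,"ry": 0,"rz": 10,"gripper": 85},{"x": 328,"y": -118,"z": 0,"rx": 0,"ry": 0,"rz": 10,"gripper": 85},{"x": 328,"y": -118,"z": 0,"rx": 0,"ry": 0,"rz": 10,"gripper": 85},{"x": 328,"y": -118,"z": 0,"rx": 0,"ry": 0,"rz": 10,"gripper": 85},{"x": 328,"y": -118,"z": 0,"rx": 0,"ry": 0,"rz": 10,"gripper": 85},{"x": 328,"y": -118,"z": 0,"rx": 0,"ry": 0,"rz": 10,"gripper": 85},{"x": 328,"y": -118,"z": 0,"rx": 0,"ry": 0,"rz": 10,"gripper": 85}])

```text
t: 0.85
eef_pos: [0.4514, -0.4004, 0.2306]
tcp_rot: [[0.996, 0.093, -0.001], [0.093, -0.996, 0.002], [-0.001, -0.002, -1.0]]
force: [0.8, -0.2, -0.5]
grip_width: 0.995
```

Run:
```python
from rig import bot
from h import *
st=bot.state();brief(st);goto(st,(.4563,.0366,.20),-20.8)
```

```text
t 0.85 pos [ 0.4514 -0.4004  0.2306] yaw 5.31 z [-8.0e-04  1.7e-03 -1.0e+00] F [ 0.78 -0.2  -0.48] M [-0.04  -0.024  0.039] w 84.9
delta [  45.4 -434.7   31.3] rot [-0.09  0.06 26.11]
```

Request:
servo_tool(deltas=[{"x": -20,"y": -100,"z": 0,"rx": 0,"ry": 0,"rz": 5,"gripper": 60},{"x": -20,"y": -100,"z": 0,"rx": 0,"ry": 0,"rz": 5,"gripper": 60},{"x": -20,"y": -100,"z": 0,"rx": 0,"ry": 0,"rz": 5,"gripper": 60},{"x": -20,"y": -100,"z": 0,"rx": 0,"ry": 0,"rz": 5,"gripper": 60}])

```text
t: 1.25
eef_pos: [0.422, -0.3013, 0.2309]
tcp_rot: [[1.0, 0.008, -0.001], [0.008, -1.0, 0.002], [-0.001, -0.002, -1.0]]
force: [1.3, -0.6, 0.1]
grip_width: 0.703
```

Run:
```python
from rig import bot,eyes
from h import *
import pickle
c=eyes.read_camera("wrist"); pickle.dump(c,open("w1.pkl","wb")); cv2.imwrite("pics/w1.png",c["pixels"][:,:,::-1])
o,d=ray(c,(256,192)); print(o,d)
st=bot.state();brief(st);goto(st,(.4563,.0366,.20),-20.8)
```

```text
[ 0.48901292 -0.30212858  0.37302209] [[-0.27931699 -0.00792052 -0.9603132 ]]
t 1.3 pos [ 0.4226 -0.3033  0.2311] yaw 0.33 z [-0.e+00  7.e-04 -1.e+00] F [-0.14  0.04 -0.09] M [-0.06   0.006  0.018] w 60.0
delta [  35.7 -339.6   31.3] rot [-4.000e-02  1.000e-02  2.113e+01]
```

View pics/w1.png

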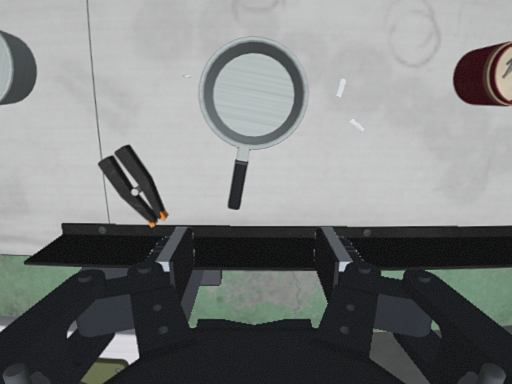

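```bash
cat >> h.py <<'E'
def rimfit(c,px,R,zr,rpx_lo,rpx_hi,save=None,gap=None):
    """outer rim edge: radial strongest bright-outward gradient, cast on z=zr, circle fit w/ known R"""
    from scipy.optimize import least_squares
    from scipy.ndimage import map_coordinates
    g=cv2.GaussianBlur(cv2.cvtColor(c["pixels"],cv2.COLOR_RGB2GRAY),(3,3),0).astype(float)
    P=[]
    for a in np.radians(np.arange(0,360,4)):
        if gap and abs((np.degrees(a)-gap+180)%360-180)<25: continue
        r=np.arange(rpx_lo,rpx_hi,.25); v=map_coordinates(g,[px[1]+r*np.sin(a),px[0]+r*np.cos(a)],order=1)
        dv=np.abs(v[4:]-v[:-4]); k=np.where(dv>.5*dv.max())[0]; k=k[-1] ; # outermost strong edge
        P.append((px[0]+r[k+2]*np.cos(a),px[1]+r[k+2]*np.sin(a)))
    P=np.array(P); W=onz(c,P,zr)[:,:2]
    f=least_squares(lambda q:np.hypot(*(W-q[:2]).T)-q[2],[*W.mean(0),R],loss="soft_l1",f_scale=.001)
    res=np.abs(f.fun)
    print("rim centre",f.x[:2].round(4),"R",f.x[2].round(4),"want",R,"med res",np.median(np.abs(np.hypot(*(W-f.x[:2]).T)-f.x[2])).round(4))
    if save:
        im=c["pixels"][:,:,::-1].copy()
        for p in P: cv2.circle(im,tuple(int(round(x)) for x in p),1,(0,0,255),-1)
        cv2.imwrite(save,im)
    return f.x
def grip(c,name,box,z):
    m=colour(c,name,box); p=np.argwhere(m)[:,::-1].astype(float)
    n,lab,st,ce=cv2.connectedComponentsWithStats(m); k=1+np.argmax(st[1:,4]); p=np.argwhere(lab==k)[:,::-1].astype(float)
    r=cv2.minAreaRect(p.astype(np.float32)); b=cv2.boxPoints(r)
    w=onz(c,p,z); mu=w.mean(0);v=np.linalg.svd(w-mu,full_matrices=False)[2][0]
    if v[0]>0: v=-v
    q=(w-mu)@v; e=w-mu; s=e@np.array([-v[1],v[0],0])
    print(name,len(p),"px",p.mean(0).round(1),"mid",(mu+v*(q.max()+q.min())/2).round(4),"dir deg",np.degrees(np.arctan2(v[1],v[0])).round(2),"len",np.ptp(q).round(4),"wid",np.ptp(s).round(4))
    return mu+v*(q.max()+q.min())/2,v
E
python3 - <<'E'
from h import *
import pickle
c=pickle.load(open("w1.pkl","rb"))
x=rimfit(c,(253.5,92),.056,.045,44,66,"pics/w1r.png",gap=100)
for z in (.049,.056): 
    m,v=grip(c,"black",(220,155,260,215),z); print(m[:2]-v[:2]*.0975, np.hypot(*(m[:2]-x[:2])), np.degrees(np.arctan2(m[1]-x[1],m[0]-x[0])))
E
```

```text
rim centre [ 0.4985 -0.3004] R 0.0544 want 0.056 med res 0.0005
black 486 px [236.9 186. ] mid [ 0.4007 -0.2835  0.049 ] dir deg 170.1 len 0.0511 wid 0.0123
[ 0.49677904 -0.30031757] 0.09924425863880929 170.23821407709502
black 486 px [236.9 186. ] mid [ 0.4026 -0.284   0.056 ] dir deg 170.1 len 0.05 wid 0.012
[ 0.49868622 -0.30071895] 0.0972966664908544 170.28073185143026
```

Request:
servo_tool(deltas=[{"x": 36,"y": -340,"z": 31,"rx": 0,"ry": 0,"rz": 21,"gripper": 60},{"x": 36,"y": -340,"z": 31,"rx": 0,"ry": 0,"rz": 21,"gripper": 60},{"x": 36,"y": -340,"z": 31,"rx": 0,"ry": 0,"rz": 21,"gripper": 60},{"x": 36,"y": -340,"z": 31,"rx": 0,"ry": 0,"rz": 21,"gripper": 60},{"x": 36,"y": -340,"z": 31,"rx": 0,"ry": 0,"rz": 21,"gripper": 60},{"x": 36,"y": -340,"z": 31,"rx": 0,"ry": 0,"rz": 21,"gripper": 60},{"x": 36,"y": -340,"z": 31,"rx": 0,"ry": 0,"rz": 21,"gripper": 60},{"x": 36,"y": -340,"z": 31,"rx": 0,"ry": 0,"rz": 21,"gripper": 60},{"x": 36,"y": -340,"z": 31,"rx": 0,"ry": 0,"rz": 21,"gripper": 60}])

```text
t: 2.2
eef_pos: [0.4582, 0.0368, 0.2002]
tcp_rot: [[0.936, -0.352, 0.001], [-0.352, -0.936, 0.0], [0.001, -0.001, -1.0]]
force: [0.3, -0.8, -0.1]
grip_width: 0.704
```

Run:
```python
from rig import bot,eyes
from h import *
import pickle
c=eyes.read_camera("wrist"); pickle.dump(c,open("w2.pkl","wb")); cv2.imwrite("pics/w2.png",c["pixels"][:,:,::-1])
st=bot.state();brief(st)
```

```text
t 2.25 pos [0.4577 0.0354 0.2003] yaw -20.78 z [ 9.e-04 -4.e-04 -1.e+00] F [ 0.07 -0.63  0.19] M [0.004 0.035 0.038] w 59.9
```

View pics/w2.png

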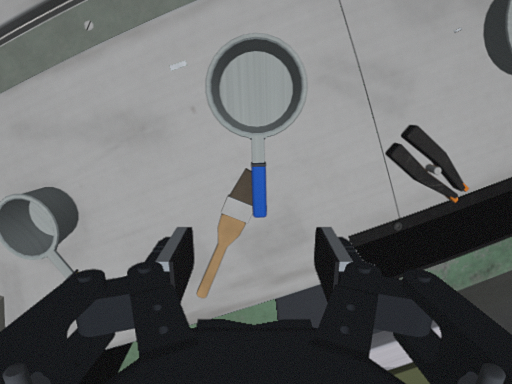

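View pics/w1r.png

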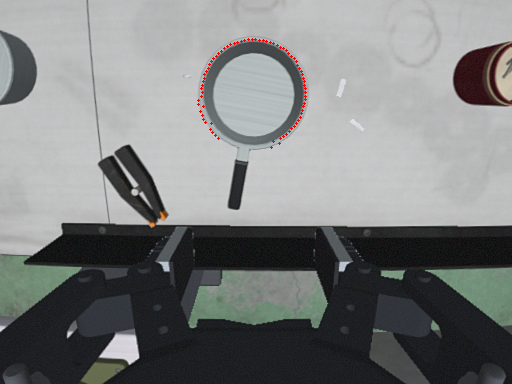

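Run:
```python
from h import *
from rig import bot
import pickle
c=pickle.load(open("w2.pkl","rb"))
x=rimfit(c,(256.5,86),.046,.049,42,60,"pics/w2r.png",gap=90)
m,v=grip(c,"blue",(240,150,280,230),.060); print(m[:2]-v[:2]*.0975, np.hypot(*(m[:2]-x[:2])), np.degrees(np.arctan2(m[1]-x[1],m[0]-x[0])))
```

```text
rim centre [0.5349 0.005 ] R 0.0443 want 0.046 med res 0.0005
blue 654 px [258.6 191.2] mid [0.4426 0.0366 0.06  ] dir deg 161.56 len 0.0496 wid 0.0128
[0.53507964 0.00575313] 0.0975646273385595 161.13388958184606
```

Run:
```python
from h import *
from rig import bot
st=bot.state();brief(st);goto(st,(.4554,.0323,.033),-18.7)
```

```text
t 2.25 pos [0.4577 0.0354 0.2003] yaw -20.78 z [ 9.e-04 -4.e-04 -1.e+00] F [ 0.07 -0.63  0.19] M [0.004 0.035 0.038] w 59.9
delta [ -1.3   3.7 167.3] rot [ 0.01 -0.06 -2.08]
```

Request:
servo_tool(deltas=[{"x": -1,"y": 4,"z": 40,"rx": 0,"ry": 0,"rz": -2,"gripper": 50},{"x": -1,"y": 4,"z": 80,"rx": 0,"ry": 0,"rz": -2,"gripper": 50},{"x": -1,"y": 4,"z": 110,"rx": 0,"ry": 0,"rz": -2,"gripper": 50},{"x": -1,"y": 4,"z": 135,"rx": 0,"ry": 0,"rz": -2,"gripper": 50},{"x": -1,"y": 4,"z": 155,"rx": 0,"ry": 0,"rz": -2,"gripper": 50},{"x": -1,"y": 4,"z": 167,"rx": 0,"ry": 0,"rz": -2,"gripper": 50},{"x": -1,"y": 4,"z": 167,"rx": 0,"ry": 0,"rz": -2,"gripper": 50},{"x": -1,"y": 4,"z": 167,"rx": 0,"ry": 0,"rz": -2,"gripper": 50}])

```text
t: 3.05
eef_pos: [0.456, 0.0308, 0.0337]
tcp_rot: [[0.946, -0.324, 0.002], [-0.324, -0.946, -0.001], [0.002, 0.0, -1.0]]
force: [-0.3, 0.5, -0.1]
grip_width: 0.589
```

Run:
```python
from rig import bot,eyes
from h import *
import pickle
c=eyes.read_camera("wrist"); pickle.dump(c,open("w3.pkl","wb")); cv2.imwrite("pics/w3.png",c["pixels"][:,:,::-1])
st=bot.state();brief(st)
```

```text
t 3.1 pos [0.4563 0.0312 0.034 ] yaw -18.86 z [ 2.5e-03 -7.0e-04 -1.0e+00] F [-0.12 -0.41  0.8 ] M [-0.02   0.008 -0.026] w 49.9
```

View pics/w3.png

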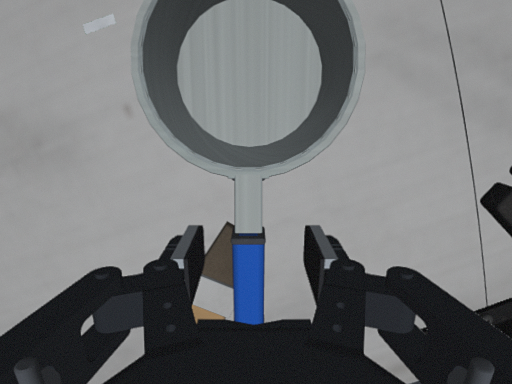

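Request:
servo_tool(deltas=[{"x": 0,"y": -1,"z": 0,"rx": 0,"ry": 0,"rz": 0,"gripper": 24},{"x": 0,"y": -1,"z": 0,"rx": 0,"ry": 0,"rz": 0,"gripper": 18},{"x": 0,"y": -1,"z": 0,"rx": 0,"ry": 0,"rz": 0,"gripper": 14},{"x": 0,"y": -1,"z": 0,"rx": 0,"ry": 0,"rz": 0,"gripper": 10},{"x": 0,"y": -1,"z": 0,"rx": 0,"ry": 0,"rz": 0,"gripper": 5},{"x": 0,"y": -1,"z": 0,"rx": 0,"ry": 0,"rz": 0,"gripper": 0},{"x": 0,"y": -1,"z": 0,"rx": 0,"ry": 0,"rz": 0,"gripper": 0},{"x": 0,"y": -1,"z": 0,"rx": 0,"ry": 0,"rz": 0,"gripper": 0}], force=100)

```text
t: 3.9
eef_pos: [0.4568, 0.0324, 0.0346]
tcp_rot: [[0.946, -0.323, 0.003], [-0.323, -0.946, -0.0], [0.003, -0.001, -1.0]]
force: [-1.4, 1.1, 6.5]
grip_width: 0.139
```

Request:
servo_tool(deltas=[{"x": 0,"y": 0,"z": -3,"rx": 0,"ry": 0,"rz": 0,"gripper": 0},{"x": 0,"y": 0,"z": -8,"rx": 0,"ry": 0,"rz": 0,"gripper": 0},{"x": 0,"y": 0,"z": -15,"rx": 0,"ry": 0,"rz": 0,"gripper": 0},{"x": 0,"y": 0,"z": -25,"rx": 0,"ry": 0,"rz": 0,"gripper": 0},{"x": 0,"y": 0,"z": -38,"rx": 0,"ry": 0,"rz": 0,"gripper": 0},{"x": 0,"y": 0,"z": -54,"rx": 0,"ry": 0,"rz": 0,"gripper": 0},{"x": 0,"y": 0,"z": -70,"rx": 0,"ry": 0,"rz": 0,"gripper": 0},{"x": 0,"y": 0,"z": -80,"rx": 0,"ry": 0,"rz": 0,"gripper": 0},{"x": 0,"y": 0,"z": -80,"rx": 0,"ry": 0,"rz": 0,"gripper": 0},{"x": 0,"y": 0,"z": -80,"rx": 0,"ry": 0,"rz": 0,"gripper": 0}])

```text
t: 4.9
eef_pos: [0.4566, 0.0325, 0.1147]
tcp_rot: [[0.946, -0.323, 0.004], [-0.323, -0.947, -0.0], [0.004, -0.001, -1.0]]
force: [0.7, -0.8, -2.1]
grip_width: 0.146
```

Run:
```python
from rig import bot,eyes
from h import *
import pickle
c=eyes.read_camera("wrist"); pickle.dump(c,open("w4.pkl","wb")); cv2.imwrite("pics/w4.png",c["pixels"][:,:,::-1])
s=eyes.read_camera("scene");cv2.imwrite("pics/s4.png",cv2.resize(s["pixels"][100:260,170:370,::-1],(800,600)))
st=bot.state();brief(st)
```

```text
t 5.0 pos [0.4561 0.0324 0.1141] yaw -18.83 z [ 2.3e-03 -4.0e-04 -1.0e+00] F [-0.57 -0.35 -0.02] M [ 0.04   0.104 -0.079] w 11.9
```

View pics/w4.png

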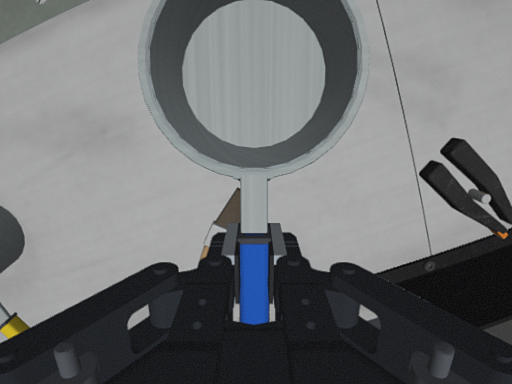

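View pics/s4.png

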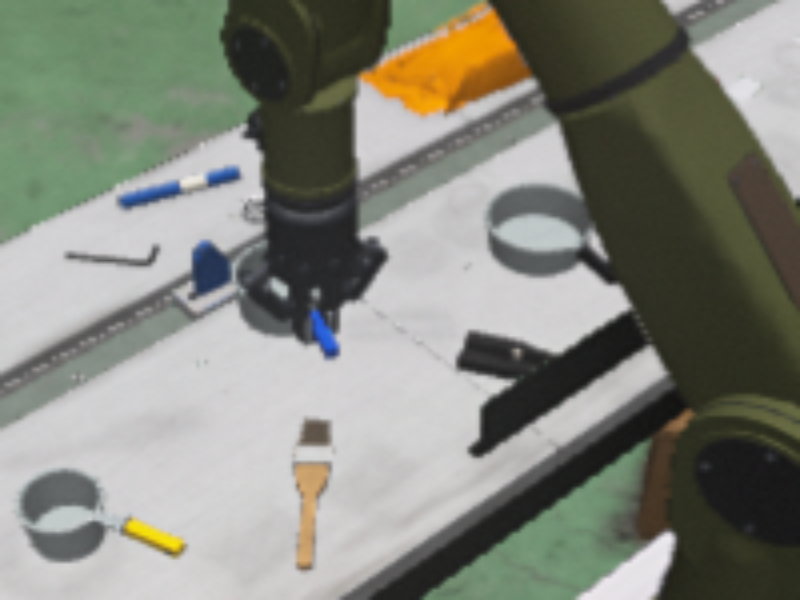

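```bash
cat >> h.py <<'E'
def arcfit(c,px,R,zr,lo,hi,a0,a1,save=None):
    """outer wall/rim arc between pixel angles, fixed R"""
    from scipy.optimize import least_squares
    from scipy.ndimage import map_coordinates
    g=cv2.GaussianBlur(cv2.cvtColor(c["pixels"],cv2.COLOR_RGB2GRAY),(3,3),0).astype(float)
    P=[]
    for a in np.radians(np.arange(a0,a1,3)):
        if 70<np.degrees(a)<110: continue
        r=np.arange(lo,hi,.25); v=map_coordinates(g,[px[1]+r*np.sin(a),px[0]+r*np.cos(a)],order=1)
        dv=np.abs(v[4:]-v[:-4]); k=np.where(dv>.5*dv.max())[0][-1]
        P.append((px[0]+r[k+2]*np.cos(a),px[1]+r[k+2]*np.sin(a)))
    P=np.array(P); W=onz(c,P,zr)[:,:2]
    f=least_squares(lambda q:np.hypot(*(W-q[:2]).T)-R,W.mean(0)+[.01,0],loss="soft_l1",f_scale=.001)
    print("arc centre",f.x.round(4),"med res",np.median(np.abs(f.fun)).round(5))
    if save:
        im=c["pixels"][:,:,::-1].copy()
        for p in P: cv2.circle(im,tuple(int(round(x)) for x in p),1,(0,0,255),-1)
        cv2.imwrite(save,im)
    return f.x
E
python3 - <<'E'
from h import *
from rig import bot
import pickle
st=bot.state()
for n,dz,px in (("w3",0,(248,65)),("w4",.0798,(253,65))):
    c=pickle.load(open(n+".pkl","rb"))
    x=arcfit(c,px,.046,.049+dz,98,128,-20,200,f"pics/{n}r.png")
    x=arcfit(c,px,.043,.049+dz,70,110,-20,200)
print(st["tcp_rot"].T@(np.r_[x,0]-st["eef_pos"]))
# target: large pan C, handle 170.2 -> middle dir 125.2 (toward +y side)
C=np.array([.4986,-.3005]); h=170.2-45; u=np.array([np.cos(np.radians(h)),np.sin(np.radians(h))])
print(C+.083*u)
goto(st,(*(C+.083*u),.114),h-180)
E
```

```text
arc centre [0.5341 0.0058] med res 0.00335
arc centre [0.5363 0.005 ] med res 0.00038
arc centre [0.5348 0.0065] med res 0.00232
arc centre [0.5356 0.0048] med res 0.00046
[0.08393989 0.00057912 0.11430922]
[ 0.45075612 -0.23267697]
delta [8.050e+01 2.527e+02 2.000e-01] rot [-0.06 -0.12 35.97]
```

View pics/w4r.png

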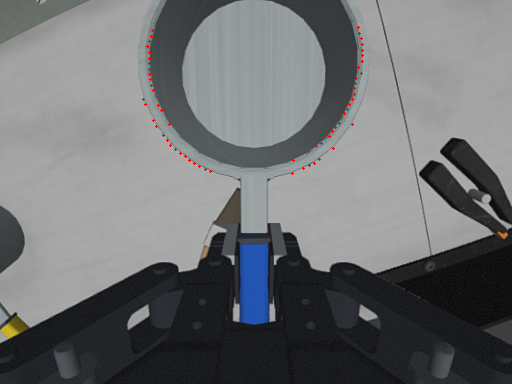

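Request:
servo_tool(deltas=[{"x": 3,"y": 10,"z": 0,"rx": 0,"ry": 0,"rz": 2,"gripper": 0},{"x": 10,"y": 32,"z": 0,"rx": 0,"ry": 0,"rz": 5,"gripper": 0},{"x": 20,"y": 62,"z": 0,"rx": 0,"ry": 0,"rz": 9,"gripper": 0},{"x": 30,"y": 95,"z": 0,"rx": 0,"ry": 0,"rz": 14,"gripper": 0},{"x": 41,"y": 130,"z": 0,"rx": 0,"ry": 0,"rz": 19,"gripper": 0},{"x": 52,"y": 165,"z": 0,"rx": 0,"ry": 0,"rz": 24,"gripper": 0},{"x": 62,"y": 196,"z": 0,"rx": 0,"ry": 0,"rz": 29,"gripper": 0},{"x": 70,"y": 222,"z": 0,"rx": 0,"ry": 0,"rz": 32,"gripper": 0},{"x": 76,"y": 241,"z": 0,"rx": 0,"ry": 0,"rz": 35,"gripper": 0},{"x": 80,"y": 252,"z": 0,"rx": 0,"ry": 0,"rz": 36,"gripper": 0},{"x": 80,"y": 252,"z": 0,"rx": 0,"ry": 0,"rz": 36,"gripper": 0},{"x": 80,"y": 252,"z": 0,"rx": 0,"ry": 0,"rz": 36,"gripper": 0}])

```text
t: 6.2
eef_pos: [0.4502, -0.2308, 0.1139]
tcp_rot: [[0.577, -0.817, 0.001], [-0.817, -0.577, 0.001], [0.0, -0.002, -1.0]]
force: [0.6, 0.1, -1.5]
grip_width: 0.14
```

Run:
```python
from rig import bot,eyes
from h import *
import pickle
c=eyes.read_camera("wrist"); pickle.dump(c,open("w5.pkl","wb")); cv2.imwrite("pics/w5.png",c["pixels"][:,:,::-1])
s=eyes.read_camera("scene");cv2.imwrite("pics/s5.png",cv2.resize(s["pixels"][100:250,230:430,::-1],(800,600)))
s=eyes.read_camera("top");cv2.imwrite("pics/t5.png",cv2.resize(s["pixels"][140:240,270:400,::-1],(780,600),interpolation=cv2.INTER_CUBIC))
st=bot.state();brief(st)
goto(st,(.4503,-.2321,.114),-54.8)
```

```text
t 6.35 pos [ 0.4506 -0.2302  0.1141] yaw -54.68 z [ 1.8e-03  8.0e-04 -1.0e+00] F [ 0.35 -0.83 -1.61] M [0.056 0.084 0.033] w 12.3
delta [1.3 1.4 0.1] rot [-0.11 -0.02  0.12]
```

View pics/w5.png

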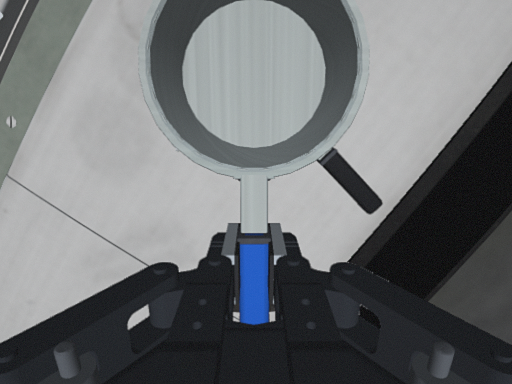

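View pics/s5.png

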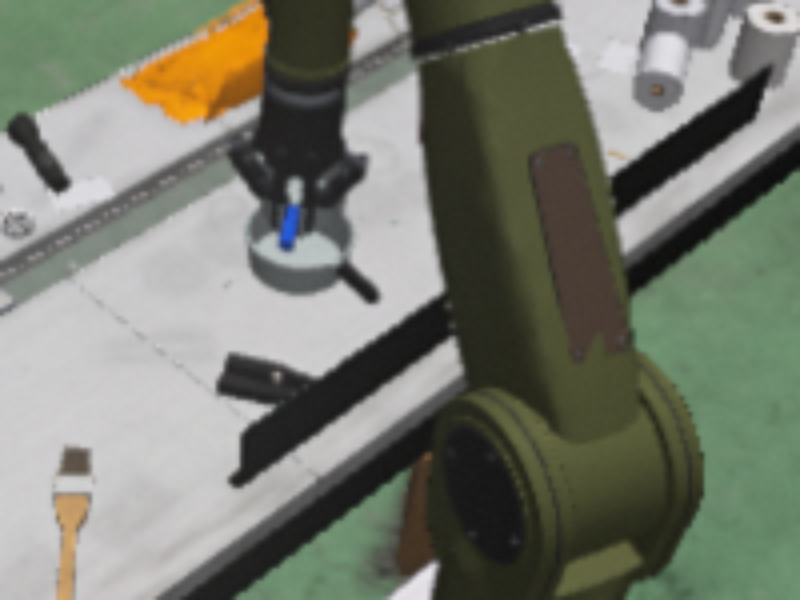

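View pics/t5.png

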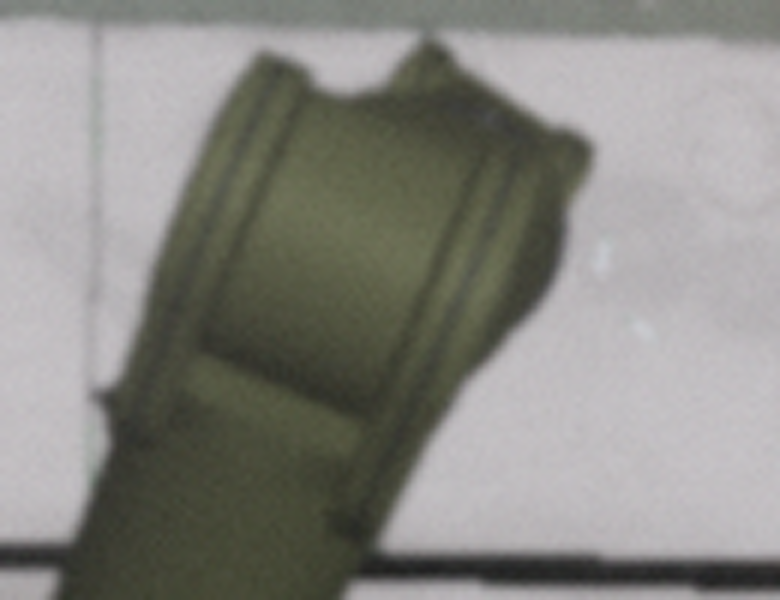

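Run:
```python
from h import *
import pickle
c=pickle.load(open("w5.pkl","rb"))
# black tip end
m,v=grip(c,"black",(315,145,385,217),.056)
print("expected centre of black grip", np.array([.4986,-.3005])+.0975*np.array([np.cos(np.radians(170.2)),np.sin(np.radians(170.2))]))
x=arcfit(c,(253,65),.043,.129,70,110,-20,200)
```

```text
black 1309 px [352.3 183.2] mid [ 0.4028 -0.2829  0.056 ] dir deg 170.33 len 0.0501 wid 0.013
expected centre of black grip [ 0.40252273 -0.28390457]
arc centre [ 0.4988 -0.3003] med res 0.00071
```

Request:
servo_tool(deltas=[{"x": 0,"y": 0,"z": 5,"rx": 0,"ry": 0,"rz": 0,"gripper": 0},{"x": 0,"y": 0,"z": 15,"rx": 0,"ry": 0,"rz": 0,"gripper": 0},{"x": 0,"y": 0,"z": 24,"rx": 0,"ry": 0,"rz": 0,"gripper": 0},{"x": 0,"y": 0,"z": 32,"rx": 0,"ry": 0,"rz": 0,"gripper": 0},{"x": 0,"y": 0,"z": 39,"rx": 0,"ry": 0,"rz": 0,"gripper": 0},{"x": 0,"y": 0,"z": 46,"rx": 0,"ry": 0,"rz": 0,"gripper": 0},{"x": 0,"y": 0,"z": 52,"rx": 0,"ry": 0,"rz": 0,"gripper": 0},{"x": 0,"y": 0,"z": 58,"rx": 0,"ry": 0,"rz": 0,"gripper": 0},{"x": 0,"y": 0,"z": 63,"rx": 0,"ry": 0,"rz": 0,"gripper": 0},{"x": 0,"y": 0,"z": 67,"rx": 0,"ry": 0,"rz": 0,"gripper": 0},{"x": 0,"y": 0,"z": 67,"rx": 0,"ry": 0,"rz": 0,"gripper": 0}])

```text
t: 7.45
eef_pos: [0.4505, -0.23, 0.0466]
tcp_rot: [[0.578, -0.816, 0.001], [-0.816, -0.578, 0.001], [-0.0, -0.002, -1.0]]
force: [0.3, -0.3, -1.1]
grip_width: 0.139
```

Run:
```python
from rig import bot,eyes
from h import *
import pickle
c=eyes.read_camera("wrist"); pickle.dump(c,open("w6.pkl","wb")); cv2.imwrite("pics/w6.png",c["pixels"][:,:,::-1])
st=bot.state();brief(st)
```

```text
t 7.5 pos [ 0.4506 -0.2302  0.0469] yaw -54.68 z [ 0.0015  0.001  -1.    ] F [ 0.94  0.62 -1.26] M [ 0.025 -0.014 -0.004] w 12.3
```

View pics/w6.png

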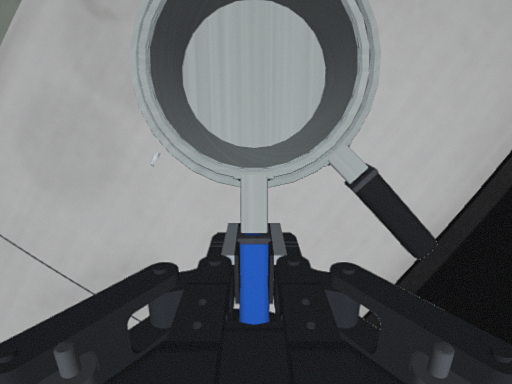

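Request:
servo_tool(deltas=[{"x": 0,"y": 0,"z": 2,"rx": 0,"ry": 0,"rz": 0,"gripper": 0},{"x": 0,"y": 0,"z": 4,"rx": 0,"ry": 0,"rz": 0,"gripper": 0},{"x": 0,"y": 0,"z": 5,"rx": 0,"ry": 0,"rz": 0,"gripper": 0},{"x": 0,"y": 0,"z": 6,"rx": 0,"ry": 0,"rz": 0,"gripper": 0},{"x": 0,"y": 0,"z": 6.5,"rx": 0,"ry": 0,"rz": 0,"gripper": 0},{"x": 0,"y": 0,"z": 7,"rx": 0,"ry": 0,"rz": 0,"gripper": 0},{"x": 0,"y": 0,"z": 7,"rx": 0,"ry": 0,"rz": 0,"gripper": 0}])

```text
t: 8.2
eef_pos: [0.4507, -0.2301, 0.0399]
tcp_rot: [[0.578, -0.816, 0.002], [-0.816, -0.578, 0.001], [0.0, -0.002, -1.0]]
force: [-0.6, 0.3, -0.5]
grip_width: 0.141
```

Run:
```python
from rig import bot
from h import *
brief(bot.state())
```

```text
t 8.2 pos [ 0.4507 -0.2301  0.0399] yaw -54.68 z [ 0.0016  0.001  -1.    ] F [-0.62  0.27 -0.48] M [ 0.021  0.041 -0.04 ] w 12.0
```

Request:
servo_tool(deltas=[{"x": 0,"y": 0,"z": 0.5,"rx": 0,"ry": 0,"rz": 0,"gripper": 0},{"x": 0,"y": 0,"z": 1,"rx": 0,"ry": 0,"rz": 0,"gripper": 0},{"x": 0,"y": 0,"z": 1.5,"rx": 0,"ry": 0,"rz": 0,"gripper": 0},{"x": 0,"y": 0,"z": 1.5,"rx": 0,"ry": 0,"rz": 0,"gripper": 0}])

```text
t: 8.6
eef_pos: [0.4506, -0.2299, 0.0389]
tcp_rot: [[0.578, -0.816, 0.002], [-0.816, -0.578, 0.001], [-0.0, -0.002, -1.0]]
force: [-0.7, 1.7, 6.7]
grip_width: 0.142
```

Run:
```python
from rig import bot
from h import *
brief(bot.state())
```

```text
t 8.6 pos [ 0.4506 -0.2299  0.0389] yaw -54.68 z [ 0.0016  0.0012 -1.    ] F [-0.68  1.72  6.71] M [0.17  0.179 0.031] w 12.1
```

Request:
servo_tool(deltas=[{"x": 0,"y": 0,"z": 0,"rx": 0,"ry": 0,"rz": 0,"gripper": 10},{"x": 0,"y": 0,"z": 0,"rx": 0,"ry": 0,"rz": 0,"gripper": 12},{"x": 0,"y": 0,"z": 0,"rx": 0,"ry": 0,"rz": 0,"gripper": 14},{"x": 0,"y": 0,"z": 0,"rx": 0,"ry": 0,"rz": 0,"gripper": 16},{"x": 0,"y": 0,"z": 0,"rx": 0,"ry": 0,"rz": 0,"gripper": 20},{"x": 0,"y": 0,"z": 0,"rx": 0,"ry": 0,"rz": 0,"gripper": 26},{"x": 0,"y": 0,"z": 0,"rx": 0,"ry": 0,"rz": 0,"gripper": 34},{"x": 0,"y": 0,"z": 0,"rx": 0,"ry": 0,"rz": 0,"gripper": 40},{"x": 0,"y": 0,"z": 0,"rx": 0,"ry": 0,"rz": 0,"gripper": 40}], force=20)

```text
t: 9.5
eef_pos: [0.4506, -0.2299, 0.0389]
tcp_rot: [[0.578, -0.816, 0.002], [-0.816, -0.578, 0.001], [0.0, -0.002, -1.0]]
force: [-0.6, -0.9, -0.6]
grip_width: 0.47
```

Run:
```python
from rig import bot,eyes
from h import *
c=eyes.read_camera("wrist"); cv2.imwrite("pics/w7.png",c["pixels"][:,:,::-1])
brief(bot.state())
```

```text
t 9.55 pos [ 0.4506 -0.23    0.0389] yaw -54.67 z [ 0.0017  0.0011 -1.    ] F [ 0.67 -0.07 -0.36] M [-0.019  0.012  0.006] w 39.9
```

View pics/w7.png

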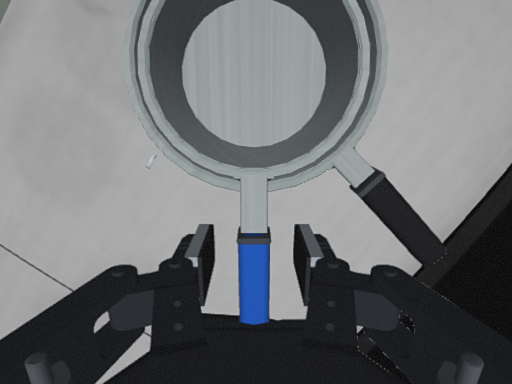

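Request:
servo_tool(deltas=[{"x": 0,"y": 0,"z": -10,"rx": 0,"ry": 0,"rz": 0,"gripper": 40},{"x": 0,"y": 0,"z": -35,"rx": 0,"ry": 0,"rz": 0,"gripper": 40},{"x": 0,"y": 0,"z": -75,"rx": 0,"ry": 0,"rz": 0,"gripper": 40},{"x": 0,"y": 0,"z": -120,"rx": 0,"ry": 0,"rz": 0,"gripper": 50},{"x": -20,"y": 0,"z": -160,"rx": 0,"ry": 0,"rz": -5,"gripper": 50},{"x": -20,"y": 0,"z": -160,"rx": 0,"ry": 0,"rz": -5,"gripper": 50},{"x": -20,"y": 0,"z": -160,"rx": 0,"ry": 0,"rz": -5,"gripper": 50}])

```text
t: 10.25
eef_pos: [0.4391, -0.2137, 0.2003]
tcp_rot: [[0.647, -0.762, 0.004], [-0.762, -0.647, 0.0], [0.002, -0.004, -1.0]]
force: [0.2, -0.4, -0.4]
grip_width: 0.589
```

Run:
```python
from rig import bot,eyes
from h import *
import pickle
c=eyes.read_camera("wrist"); pickle.dump(c,open("w8.pkl","wb")); cv2.imwrite("pics/w8.png",c["pixels"][:,:,::-1])
st=bot.state();brief(st)
# small: centre ~(.491,.2895), handle 200.5
C=np.array([.491,.2895]); h=np.radians(200.5)
goto(st,(*(C+.084*np.array([np.cos(h),np.sin(h)])),.20),20.5)
```

```text
t 10.3 pos [ 0.4387 -0.2137  0.1992] yaw -49.69 z [ 0.0022  0.0011 -1.    ] F [ 0.73  0.31 -0.17] M [-0.027  0.037 -0.01 ] w 50.0
delta [-3.784e+02 -2.864e+02 -3.000e-01] rot [ -0.1   -0.11 -70.19]
```

View pics/w8.png

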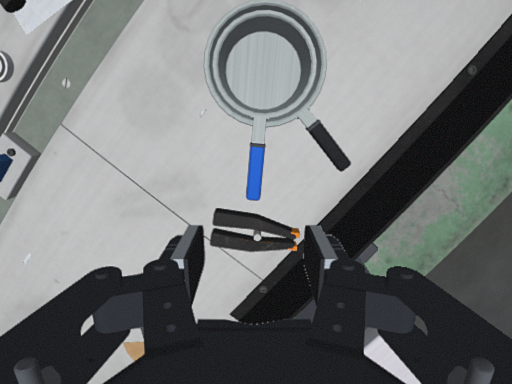

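Run:
```python
from h import *
import pickle
c=pickle.load(open("w8.pkl","rb"))
m,v=grip(c,"blue",(235,135,275,205),.064); print("mid centre est",m-v*.0975)
k,w=grip(c,"black",(300,118,360,172),.056); print("large centre est",k-w*.0975)
```

```text
blue 700 px [254.8 172.8] mid [ 0.4415 -0.2184  0.064 ] dir deg 125.48 len 0.0506 wid 0.0125
mid centre est [ 0.49810273 -0.29778663  0.064     ]
black 712 px [329.5 147. ] mid [ 0.4025 -0.2825  0.056 ] dir deg 170.27 len 0.0502 wid 0.0131
large centre est [ 0.49858608 -0.29893464  0.056     ]
```

Request:
servo_tool(deltas=[{"x": -38,"y": -29,"z": 0,"rx": 0,"ry": 0,"rz": -7,"gripper": 50},{"x": -76,"y": -57,"z": 0,"rx": 0,"ry": 0,"rz": -14,"gripper": 50},{"x": -114,"y": -86,"z": 0,"rx": 0,"ry": 0,"rz": -21,"gripper": 50},{"x": -151,"y": -115,"z": 0,"rx": 0,"ry": 0,"rz": -28,"gripper": 50},{"x": -189,"y": -143,"z": 0,"rx": 0,"ry": 0,"rz": -35,"gripper": 50},{"x": -227,"y": -172,"z": 0,"rx": 0,"ry": 0,"rz": -42,"gripper": 50},{"x": -265,"y": -200,"z": 0,"rx": 0,"ry": 0,"rz": -49,"gripper": 50},{"x": -303,"y": -229,"z": 0,"rx": 0,"ry": 0,"rz": -56,"gripper": 50},{"x": -341,"y": -258,"z": 0,"rx": 0,"ry": 0,"rz": -63,"gripper": 50},{"x": -378,"y": -286,"z": 0,"rx": 0,"ry": 0,"rz": -70,"gripper": 50},{"x": -378,"y": -286,"z": 0,"rx": 0,"ry": 0,"rz": -70,"gripper": 50},{"x": -378,"y": -286,"z": 0,"rx": 0,"ry": 0,"rz": -70,"gripper": 50}])

```text
t: 11.5
eef_pos: [0.4115, 0.2599, 0.1983]
tcp_rot: [[0.937, 0.348, -0.0], [0.348, -0.937, -0.0], [-0.0, 0.0, -1.0]]
force: [-0.4, -0.5, -0.6]
grip_width: 0.588
```

Run:
```python
from rig import bot,eyes
from h import *
import pickle
c=eyes.read_camera("wrist"); pickle.dump(c,open("w9.pkl","wb")); cv2.imwrite("pics/w9.png",c["pixels"][:,:,::-1])
st=bot.state();brief(st)
```

```text
t 11.55 pos [0.4118 0.2582 0.1984] yaw 20.23 z [-2.0e-04 -1.5e-03 -1.0e+00] F [-0.44 -0.42  0.03] M [ 0.002 -0.011  0.037] w 50.0
```

View pics/w9.png

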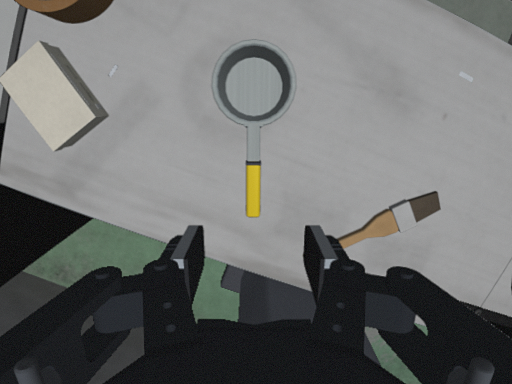

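Run:
```python
from h import *
from rig import bot
import pickle
c=pickle.load(open("w9.pkl","rb"))
x=rimfit(c,(254,83),.037,.053,34,52,"pics/w9r.png",gap=90)
m,v=grip(c,"yellow",(235,150,280,230),.064); print(m[:2]-v[:2]*.0975, np.hypot(*(m[:2]-x[:2])), np.degrees(np.arctan2(m[1]-x[1],m[0]-x[0])))
C=((m[:2]-v[:2]*.0975)+x[:2])/2; d=m[:2]-C; h=np.arctan2(d[1],d[0]); print("C",C,np.degrees(h))
goto(bot.state(),(*(C+.084*d/np.hypot(*d)),.0375),np.degrees(h)-180)
```

```text
rim centre [0.4908 0.2889] R 0.0353 want 0.037 med res 0.0006
yellow 670 px [253.  190.4] mid [0.3996 0.2551 0.064 ] dir deg -159.76 len 0.0501 wid 0.0116
[0.49109512 0.2888281 ] 0.09727394086044303 -159.68506589157536
C [0.49096616 0.28885101] -159.72404241529267
delta [  1.   -1.5 160.9] rot [ 0.07  0.04 -0.05]
```

Request:
servo_tool(deltas=[{"x": 1,"y": -2,"z": 40,"rx": 0,"ry": 0,"rz": 0,"gripper": 50},{"x": 1,"y": -2,"z": 80,"rx": 0,"ry": 0,"rz": 0,"gripper": 50},{"x": 1,"y": -2,"z": 110,"rx": 0,"ry": 0,"rz": 0,"gripper": 50},{"x": 1,"y": -2,"z": 135,"rx": 0,"ry": 0,"rz": 0,"gripper": 50},{"x": 1,"y": -2,"z": 152,"rx": 0,"ry": 0,"rz": 0,"gripper": 50},{"x": 1,"y": -2,"z": 161,"rx": 0,"ry": 0,"rz": 0,"gripper": 50},{"x": 1,"y": -2,"z": 161,"rx": 0,"ry": 0,"rz": 0,"gripper": 50},{"x": 1,"y": -2,"z": 161,"rx": 0,"ry": 0,"rz": 0,"gripper": 50}])

```text
t: 12.35
eef_pos: [0.4124, 0.2594, 0.0378]
tcp_rot: [[0.939, 0.344, 0.0], [0.344, -0.939, -0.002], [-0.001, 0.002, -1.0]]
force: [-0.6, 0.5, -0.2]
grip_width: 0.581
```

Run:
```python
from rig import bot,eyes
from h import *
import pickle
c=eyes.read_camera("wrist"); pickle.dump(c,open("w10.pkl","wb")); cv2.imwrite("pics/w10.png",c["pixels"][:,:,::-1])
st=bot.state();brief(st)
```

```text
t 12.4 pos [0.4126 0.2599 0.0382] yaw 20.16 z [ 8.0e-04 -1.2e-03 -1.0e+00] F [ 0.06  0.11 -0.62] M [ 0.01   0.018 -0.013] w 50.0
```

View pics/w10.png

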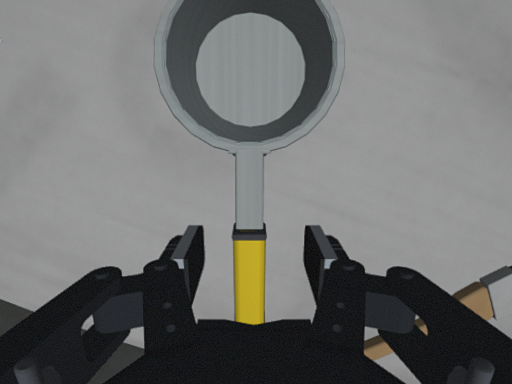

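The grip is between the pads. It sits about 5 px left of their midline, which is about 1 mm.

Request:
servo_tool(deltas=[{"x": 0,"y": -1,"z": 0,"rx": 0,"ry": 0,"rz": 0,"gripper": 24},{"x": 0,"y": -1,"z": 0,"rx": 0,"ry": 0,"rz": 0,"gripper": 18},{"x": 0,"y": -1,"z": 0,"rx": 0,"ry": 0,"rz": 0,"gripper": 14},{"x": 0,"y": -1,"z": 0,"rx": 0,"ry": 0,"rz": 0,"gripper": 10},{"x": 0,"y": -1,"z": 0,"rx": 0,"ry": 0,"rz": 0,"gripper": 5},{"x": 0,"y": -1,"z": 0,"rx": 0,"ry": 0,"rz": 0,"gripper": 0},{"x": 0,"y": -1,"z": 0,"rx": 0,"ry": 0,"rz": 0,"gripper": 0},{"x": 0,"y": -1,"z": 0,"rx": 0,"ry": 0,"rz": 0,"gripper": 0}], force=100)

```text
t: 13.2
eef_pos: [0.4122, 0.261, 0.0386]
tcp_rot: [[0.939, 0.345, 0.001], [0.345, -0.939, -0.001], [0.001, 0.001, -1.0]]
force: [-1.4, -1.0, 6.2]
grip_width: 0.141
```

Run:
```python
from rig import bot
from h import *
brief(bot.state())
```

```text
t 13.2 pos [0.4122 0.261  0.0386] yaw 20.18 z [ 1.e-03 -8.e-04 -1.e+00] F [-1.42 -0.95  6.23] M [ 0.06   0.069 -0.009] w 12.0
```

Request:
servo_tool(deltas=[{"x": 0,"y": 0,"z": -3,"rx": 0,"ry": 0,"rz": 0,"gripper": 0},{"x": 0,"y": 0,"z": -8,"rx": 0,"ry": 0,"rz": 0,"gripper": 0},{"x": 0,"y": 0,"z": -15,"rx": 0,"ry": 0,"rz": 0,"gripper": 0},{"x": 0,"y": 0,"z": -25,"rx": 0,"ry": 0,"rz": 0,"gripper": 0},{"x": 0,"y": 0,"z": -40,"rx": 0,"ry": 0,"rz": 0,"gripper": 0},{"x": 0,"y": 0,"z": -60,"rx": 0,"ry": 0,"rz": 0,"gripper": 0},{"x": 0,"y": 0,"z": -78,"rx": 0,"ry": 0,"rz": 0,"gripper": 0},{"x": 0,"y": 0,"z": -90,"rx": 0,"ry": 0,"rz": 0,"gripper": 0},{"x": 0,"y": 0,"z": -90,"rx": 0,"ry": 0,"rz": 0,"gripper": 0},{"x": 0,"y": 0,"z": -90,"rx": 0,"ry": 0,"rz": 0,"gripper": 0}])

```text
t: 14.2
eef_pos: [0.4121, 0.261, 0.1289]
tcp_rot: [[0.939, 0.345, 0.001], [0.345, -0.939, -0.0], [0.001, 0.001, -1.0]]
force: [-0.0, -0.2, -1.4]
grip_width: 0.14
```

Run:
```python
from rig import bot,eyes
from h import *
import pickle
c=eyes.read_camera("wrist"); pickle.dump(c,open("w11.pkl","wb")); cv2.imwrite("pics/w11.png",c["pixels"][:,:,::-1])
st=bot.state();brief(st)
c0=pickle.load(open("w10.pkl","rb"))
arcfit(c0,(249,60),.034,.053,55,88,-15,195)
x=arcfit(c,(253,60),.034,.143,55,88,-15,195,"pics/w11r.png")
print((st["tcp_rot"].T@(np.r_[x,0.143]-st["eef_pos"])).round(4))
h=np.radians(125.4-45); C=np.array([.4985,-.298])
goto(st,(*(C+.0837*np.array([np.cos(h),np.sin(h)])),.128),80.4-180)
```

```text
t 14.25 pos [0.4118 0.2608 0.1284] yaw 20.17 z [ 6.0e-04 -1.1e-03 -1.0e+00] F [ 0.33  1.06 -1.73] M [-0.052  0.063  0.044] w 11.9
arc centre [0.4923 0.2897] med res 0.0004
arc centre [0.492  0.2892] med res 0.00037
[ 0.085   0.001  -0.0146]
delta [-69.8 481.8   1. ] rot [ 3.0000e-02 -8.0000e-02  1.1977e+02]
```

View pics/w11r.png

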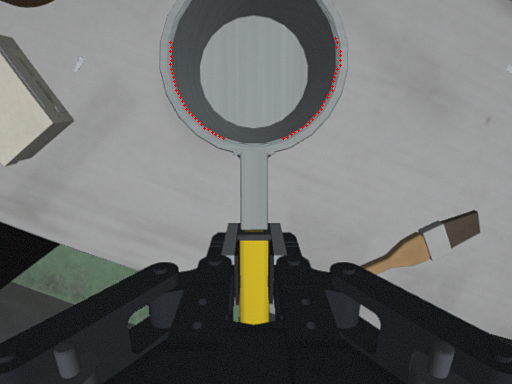

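Run:
```python
from rig import bot
from h import *
st=bot.state(); print(st["joint_pos"].round(2))
h=np.radians(80.4); C=np.array([.4985,-.298]); T=C+.0842*np.array([np.cos(h),np.sin(h)]);print(T)
goto(st,(*T,.128),80.4-180)
goto(st,(.47,-.02,.128),-40)
```

```text
[-0.61  0.69 -0.08  2.07  0.13  0.39 -2.01]
[ 0.51254193 -0.21497913]
delta [-69.6 481.3   1. ] rot [ 3.0000e-02 -8.0000e-02  1.1977e+02]
delta [-42.3 283.7   0.7] rot [ 6.000e-02 -5.000e-02  6.017e+01]
```

The wrist's last joint is near its limit: j7 is -2.01 and would need about -3.1 for the final heading. I'll set the small pan back down, turn the gripper half a turn and regrasp. The final heading is then well inside the range.

Request:
servo_tool(deltas=[{"x": 0,"y": 0,"z": 8,"rx": 0,"ry": 0,"rz": 0,"gripper": 0},{"x": 0,"y": 0,"z": 25,"rx": 0,"ry": 0,"rz": 0,"gripper": 0},{"x": 0,"y": 0,"z": 45,"rx": 0,"ry": 0,"rz": 0,"gripper": 0},{"x": 0,"y": 0,"z": 62,"rx": 0,"ry": 0,"rz": 0,"gripper": 0},{"x": 0,"y": 0,"z": 75,"rx": 0,"ry": 0,"rz": 0,"gripper": 0},{"x": 0,"y": 0,"z": 82,"rx": 0,"ry": 0,"rz": 0,"gripper": 0},{"x": 0,"y": 0,"z": 86,"rx": 0,"ry": 0,"rz": 0,"gripper": 0},{"x": 0,"y": 0,"z": 88,"rx": 0,"ry": 0,"rz": 0,"gripper": 0},{"x": 0,"y": 0,"z": 89,"rx": 0,"ry": 0,"rz": 0,"gripper": 0},{"x": 0,"y": 0,"z": 90,"rx": 0,"ry": 0,"rz": 0,"gripper": 0},{"x": 0,"y": 0,"z": 90,"rx": 0,"ry": 0,"rz": 0,"gripper": 0}])

```text
t: 15.35
eef_pos: [0.412, 0.2608, 0.0389]
tcp_rot: [[0.939, 0.345, 0.001], [0.345, -0.939, -0.001], [0.001, 0.001, -1.0]]
force: [-1.5, 0.2, 2.5]
grip_width: 0.139
```

Request:
servo_tool(deltas=[{"x": 0,"y": 0,"z": 0,"rx": 0,"ry": 0,"rz": 0,"gripper": 12},{"x": 0,"y": 0,"z": 0,"rx": 0,"ry": 0,"rz": 0,"gripper": 14},{"x": 0,"y": 0,"z": 0,"rx": 0,"ry": 0,"rz": 0,"gripper": 17},{"x": 0,"y": 0,"z": 0,"rx": 0,"ry": 0,"rz": 0,"gripper": 22},{"x": 0,"y": 0,"z": 0,"rx": 0,"ry": 0,"rz": 0,"gripper": 30},{"x": 0,"y": 0,"z": 0,"rx": 0,"ry": 0,"rz": 0,"gripper": 45},{"x": 0,"y": 0,"z": -10,"rx": 0,"ry": 0,"rz": 0,"gripper": 50},{"x": 0,"y": 0,"z": -40,"rx": 0,"ry": 0,"rz": 0,"gripper": 50},{"x": 0,"y": 0,"z": -80,"rx": 0,"ry": 0,"rz": 0,"gripper": 50},{"x": 0,"y": 0,"z": -120,"rx": 0,"ry": 0,"rz": 0,"gripper": 50},{"x": 0,"y": 0,"z": -160,"rx": 0,"ry": 0,"rz": 0,"gripper": 50},{"x": 0,"y": 0,"z": -160,"rx": 0,"ry": 0,"rz": 0,"gripper": 50}], force=20)

```text
t: 16.55
eef_pos: [0.4144, 0.2626, 0.2041]
tcp_rot: [[0.939, 0.344, 0.01], [0.344, -0.939, 0.006], [0.011, -0.002, -1.0]]
force: [0.9, 0.6, -0.3]
grip_width: 0.584
```

Run:
```python
from rig import bot,eyes
from h import *
import pickle
c=eyes.read_camera("wrist"); pickle.dump(c,open("w12.pkl","wb")); cv2.imwrite("pics/w12.png",c["pixels"][:,:,::-1])
st=bot.state();brief(st)
m,v=grip(c,"yellow",(235,150,280,230),.064); print(m[:2]-v[:2]*.0975)
```

```text
t 16.6 pos [0.4132 0.2618 0.2018] yaw 20.15 z [ 0.0064  0.0031 -1.    ] F [-0.02 -0.34 -1.16] M [-0.008 -0.001  0.009] w 50.1
yellow 648 px [255.  194.4] mid [0.3993 0.2549 0.064 ] dir deg -159.79 len 0.0493 wid 0.0119
[0.49077318 0.28862734]
```

View pics/w12.png

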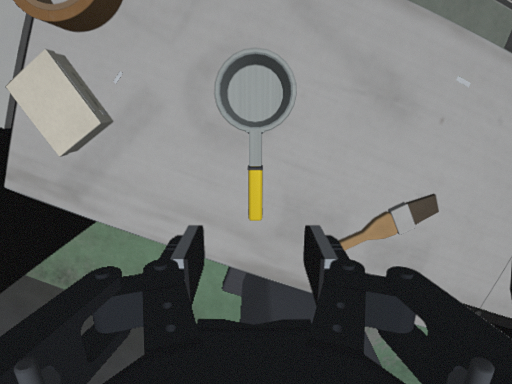

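Request:
servo_tool(deltas=[{"x": 0,"y": 0,"z": 0,"rx": 0,"ry": 0,"rz": -90,"gripper": 50},{"x": 0,"y": 0,"z": 0,"rx": 0,"ry": 0,"rz": -90,"gripper": 50},{"x": 0,"y": 0,"z": 0,"rx": 0,"ry": 0,"rz": -90,"gripper": 50},{"x": 0,"y": 0,"z": 0,"rx": 0,"ry": 0,"rz": -90,"gripper": 50},{"x": 0,"y": 0,"z": 0,"rx": 0,"ry": 0,"rz": -90,"gripper": 50},{"x": 0,"y": 0,"z": 0,"rx": 0,"ry": 0,"rz": -90,"gripper": 50},{"x": 0,"y": 0,"z": 0,"rx": 0,"ry": 0,"rz": -90,"gripper": 50},{"x": 0,"y": 0,"z": 0,"rx": 0,"ry": 0,"rz": -90,"gripper": 50},{"x": 0,"y": 0,"z": 0,"rx": 0,"ry": 0,"rz": -90,"gripper": 50},{"x": 0,"y": 0,"z": 0,"rx": 0,"ry": 0,"rz": -90,"gripper": 50},{"x": 0,"y": 0,"z": 0,"rx": 0,"ry": 0,"rz": -90,"gripper": 50}])

```text
t: 17.7
eef_pos: [0.4123, 0.261, 0.2007]
tcp_rot: [[-0.349, 0.937, 0.004], [0.937, 0.349, 0.002], [0.0, 0.004, -1.0]]
force: [-0.0, -0.3, -0.0]
grip_width: 0.581
```

Run:
```python
from rig import bot
from h import *
st=bot.state();brief(st); print(st["joint_pos"].round(2))
goto(st,(.412,.261,.20),200.25)
```

```text
t 17.7 pos [0.4123 0.261  0.2007] yaw 110.42 z [ 0.0039  0.0017 -1.    ] F [-0.04 -0.33 -0.04] M [ 0.025 -0.015 -0.042] w 49.7
[-0.29  0.61 -0.58  2.    0.52  0.68 -0.85]
delta [ 0.2 -0.3  0.7] rot [  0.2    0.18 -89.83]
```

Request:
servo_tool(deltas=[{"x": 0,"y": 0,"z": 0,"rx": 0,"ry": 0,"rz": -90,"gripper": 50},{"x": 0,"y": 0,"z": 0,"rx": 0,"ry": 0,"rz": -90,"gripper": 50},{"x": 0,"y": 0,"z": 0,"rx": 0,"ry": 0,"rz": -90,"gripper": 50},{"x": 0,"y": 0,"z": 0,"rx": 0,"ry": 0,"rz": -90,"gripper": 50},{"x": 0,"y": 0,"z": 0,"rx": 0,"ry": 0,"rz": -90,"gripper": 50},{"x": 0,"y": 0,"z": 0,"rx": 0,"ry": 0,"rz": -90,"gripper": 50},{"x": 0,"y": 0,"z": 0,"rx": 0,"ry": 0,"rz": -90,"gripper": 50},{"x": 0,"y": 0,"z": 0,"rx": 0,"ry": 0,"rz": -90,"gripper": 50},{"x": 0,"y": 0,"z": 0,"rx": 0,"ry": 0,"rz": -90,"gripper": 50},{"x": 0,"y": 0,"z": 0,"rx": 0,"ry": 0,"rz": -90,"gripper": 50},{"x": 0,"y": 0,"z": 0,"rx": 0,"ry": 0,"rz": -90,"gripper": 50},{"x": 0,"y": 0,"z": 0,"rx": 0,"ry": 0,"rz": -90,"gripper": 50}])

```text
t: 18.9
eef_pos: [0.4117, 0.2602, 0.1996]
tcp_rot: [[-0.937, -0.349, 0.001], [-0.349, 0.937, 0.001], [-0.002, 0.0, -1.0]]
force: [0.3, -0.1, 0.6]
grip_width: 0.586
```

Run:
```python
from rig import bot
from h import *
st=bot.state();brief(st); print(st["joint_pos"].round(2))
goto(st,(.412,.261,.0385),200.2)
```

```text
t 18.9 pos [0.4117 0.2602 0.1996] yaw -159.55 z [ 1.4e-03  8.0e-04 -1.0e+00] F [ 0.34 -0.12  0.63] M [-0.016 -0.014  0.012] w 50.0
[-0.06  0.74 -1.02  1.99  0.82  0.9   0.4 ]
delta [ -0.3   0.6 161.1] rot [0.01 0.09 0.25]
```

Request:
servo_tool(deltas=[{"x": 0,"y": 0,"z": 40,"rx": 0,"ry": 0,"rz": 0,"gripper": 50},{"x": 0,"y": 0,"z": 80,"rx": 0,"ry": 0,"rz": 0,"gripper": 50},{"x": 0,"y": 0,"z": 110,"rx": 0,"ry": 0,"rz": 0,"gripper": 50},{"x": 0,"y": 0,"z": 135,"rx": 0,"ry": 0,"rz": 0,"gripper": 50},{"x": 0,"y": 0,"z": 152,"rx": 0,"ry": 0,"rz": 0,"gripper": 50},{"x": 0,"y": 0,"z": 161,"rx": 0,"ry": 0,"rz": 0,"gripper": 50},{"x": 0,"y": 0,"z": 161,"rx": 0,"ry": 0,"rz": 0,"gripper": 50},{"x": 0,"y": 0,"z": 161,"rx": 0,"ry": 0,"rz": 0,"gripper": 50}])

```text
t: 19.7
eef_pos: [0.4119, 0.2607, 0.039]
tcp_rot: [[-0.937, -0.349, 0.002], [-0.349, 0.937, 0.001], [-0.002, 0.001, -1.0]]
force: [-0.3, 0.2, 0.3]
grip_width: 0.584
```

Run:
```python
from rig import bot,eyes
from h import *
c=eyes.read_camera("wrist"); cv2.imwrite("pics/w13.png",c["pixels"][:,:,::-1])
st=bot.state();brief(st); print(st["joint_pos"].round(2))
goto(st,(.412,.261,.0385),200.2)
```

```text
t 19.75 pos [0.4121 0.2608 0.0393] yaw -159.58 z [ 0.0022  0.0017 -1.    ] F [0.41 1.32 0.05] M [ 0.045  0.028 -0.007] w 50.1
[-0.21  0.97 -0.76  2.09  1.25  0.64  0.05]
delta [0.1 0.3 0.8] rot [0.05 0.15 0.22]
```

View pics/w13.png

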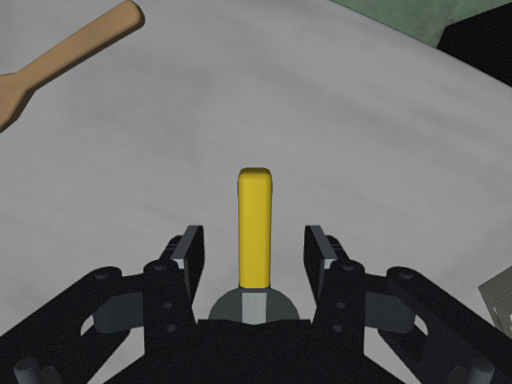

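Request:
servo_tool(deltas=[{"x": 0,"y": 0,"z": 0,"rx": 0,"ry": 0,"rz": 0,"gripper": 24},{"x": 0,"y": 0,"z": 0,"rx": 0,"ry": 0,"rz": 0,"gripper": 18},{"x": 0,"y": 0,"z": 0,"rx": 0,"ry": 0,"rz": 0,"gripper": 14},{"x": 0,"y": 0,"z": 0,"rx": 0,"ry": 0,"rz": 0,"gripper": 10},{"x": 0,"y": 0,"z": 0,"rx": 0,"ry": 0,"rz": 0,"gripper": 5},{"x": 0,"y": 0,"z": 0,"rx": 0,"ry": 0,"rz": 0,"gripper": 0},{"x": 0,"y": 0,"z": 0,"rx": 0,"ry": 0,"rz": 0,"gripper": 0},{"x": 0,"y": 0,"z": 0,"rx": 0,"ry": 0,"rz": 0,"gripper": 0}], force=100)

```text
t: 20.55
eef_pos: [0.4121, 0.2608, 0.0397]
tcp_rot: [[-0.937, -0.349, 0.003], [-0.349, 0.937, 0.002], [-0.003, 0.001, -1.0]]
force: [-1.4, -0.2, 6.2]
grip_width: 0.142
```

Run:
```python
from rig import bot
from h import *
brief(bot.state())
```

```text
t 20.55 pos [0.4121 0.2608 0.0397] yaw -159.57 z [ 0.0025  0.0017 -1.    ] F [-1.44 -0.25  6.21] M [-0.209  0.016  0.005] w 12.1
```

Request:
servo_tool(deltas=[{"x": 0,"y": 0,"z": -3,"rx": 0,"ry": 0,"rz": 0,"gripper": 0},{"x": 0,"y": 0,"z": -8,"rx": 0,"ry": 0,"rz": 0,"gripper": 0},{"x": 0,"y": 0,"z": -15,"rx": 0,"ry": 0,"rz": 0,"gripper": 0},{"x": 0,"y": 0,"z": -25,"rx": 0,"ry": 0,"rz": 0,"gripper": 0},{"x": 0,"y": 0,"z": -40,"rx": 0,"ry": 0,"rz": 0,"gripper": 0},{"x": 0,"y": 0,"z": -60,"rx": 0,"ry": 0,"rz": 0,"gripper": 0},{"x": 0,"y": 0,"z": -78,"rx": 0,"ry": 0,"rz": 0,"gripper": 0},{"x": 0,"y": 0,"z": -90,"rx": 0,"ry": 0,"rz": 0,"gripper": 0},{"x": 0,"y": 0,"z": -90,"rx": 0,"ry": 0,"rz": 0,"gripper": 0},{"x": 0,"y": 0,"z": -90,"rx": 0,"ry": 0,"rz": 0,"gripper": 0}])

```text
t: 21.55
eef_pos: [0.4119, 0.2604, 0.1297]
tcp_rot: [[-0.937, -0.349, 0.003], [-0.349, 0.937, 0.001], [-0.003, 0.0, -1.0]]
force: [0.5, 0.0, -1.6]
grip_width: 0.138
```

Run:
```python
from rig import bot,eyes
from h import *
c=eyes.read_camera("wrist"); cv2.imwrite("pics/w14.png",c["pixels"][:,:,::-1])
c=eyes.read_camera("scene"); cv2.imwrite("pics/s14.png",cv2.resize(c["pixels"][150:300,100:300,::-1],(800,600)))
st=bot.state();brief(st); print(st["joint_pos"].round(2))
goto(st,(.5125,-.215,.128),80.4)
```

```text
t 21.65 pos [0.4116 0.2601 0.129 ] yaw -159.58 z [ 1.6e-03  6.0e-04 -1.0e+00] F [ 0.26 -0.2  -1.77] M [-0.022  0.036 -0.036] w 12.4
[-0.13  0.83 -0.9   2.05  0.98  0.76  0.27]
delta [  71.2 -480.4    0.9] rot [1.0000e-01 6.0000e-02 1.2002e+02]
```

View pics/s14.png

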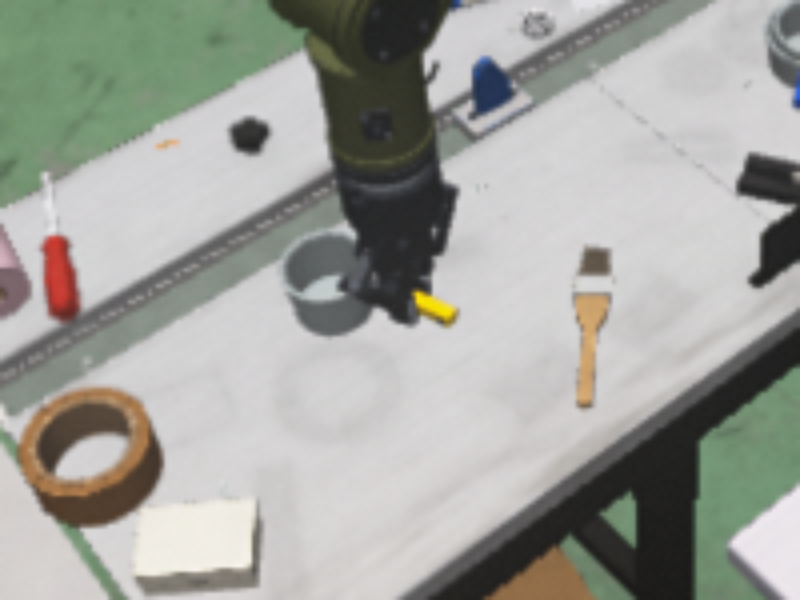

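View pics/w14.png

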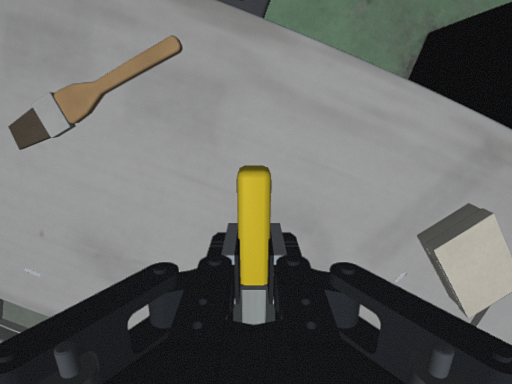

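Request:
servo_tool(deltas=[{"x": 1,"y": -8,"z": 0,"rx": 0,"ry": 0,"rz": 2,"gripper": 0},{"x": 4,"y": -24,"z": 0,"rx": 0,"ry": 0,"rz": 6,"gripper": 0},{"x": 7,"y": -48,"z": 0,"rx": 0,"ry": 0,"rz": 12,"gripper": 0},{"x": 11,"y": -76,"z": 0,"rx": 0,"ry": 0,"rz": 19,"gripper": 0},{"x": 15,"y": -104,"z": 0,"rx": 0,"ry": 0,"rz": 26,"gripper": 0},{"x": 20,"y": -132,"z": 0,"rx": 0,"ry": 0,"rz": 33,"gripper": 0},{"x": 24,"y": -160,"z": 0,"rx": 0,"ry": 0,"rz": 40,"gripper": 0},{"x": 28,"y": -188,"z": 0,"rx": 0,"ry": 0,"rz": 47,"gripper": 0},{"x": 31,"y": -212,"z": 0,"rx": 0,"ry": 0,"rz": 53,"gripper": 0},{"x": 34,"y": -228,"z": 0,"rx": 0,"ry": 0,"rz": 57,"gripper": 0},{"x": 36,"y": -240,"z": 0,"rx": 0,"ry": 0,"rz": 60,"gripper": 0}])

```text
t: 22.75
eef_pos: [0.4613, 0.0212, 0.1286]
tcp_rot: [[-0.768, 0.641, 0.001], [0.641, 0.768, 0.0], [-0.0, 0.001, -1.0]]
force: [-0.6, -0.2, -2.3]
grip_width: 0.14
```

Run:
```python
from rig import bot
from h import *
st=bot.state();brief(st); print(st["joint_pos"].round(2))
goto(st,(.5125,-.215,.128),80.4)
```

```text
t 22.75 pos [0.4613 0.0212 0.1286] yaw 140.16 z [ 7.e-04  2.e-04 -1.e+00] F [-0.56 -0.2  -2.29] M [ 0.063  0.027 -0.049] w 12.0
[ 0.26  0.74 -0.65  2.13  0.87  0.56 -0.17]
delta [-190.6 -148.5    0.6] rot [4.000e-02 0.000e+00 5.976e+01]
```

Request:
servo_tool(deltas=[{"x": -6,"y": -5,"z": 0,"rx": 0,"ry": 0,"rz": 2,"gripper": 0},{"x": -19,"y": -15,"z": 0,"rx": 0,"ry": 0,"rz": 6,"gripper": 0},{"x": -38,"y": -30,"z": 0,"rx": 0,"ry": 0,"rz": 12,"gripper": 0},{"x": -60,"y": -47,"z": 0,"rx": 0,"ry": 0,"rz": 19,"gripper": 0},{"x": -83,"y": -65,"z": 0,"rx": 0,"ry": 0,"rz": 26,"gripper": 0},{"x": -105,"y": -82,"z": 0,"rx": 0,"ry": 0,"rz": 33,"gripper": 0},{"x": -127,"y": -99,"z": 0,"rx": 0,"ry": 0,"rz": 40,"gripper": 0},{"x": -149,"y": -116,"z": 0,"rx": 0,"ry": 0,"rz": 47,"gripper": 0},{"x": -168,"y": -131,"z": 0,"rx": 0,"ry": 0,"rz": 53,"gripper": 0},{"x": -181,"y": -141,"z": 0,"rx": 0,"ry": 0,"rz": 57,"gripper": 0},{"x": -191,"y": -149,"z": 0,"rx": 0,"ry": 0,"rz": 60,"gripper": 0},{"x": -191,"y": -149,"z": 0,"rx": 0,"ry": 0,"rz": 60,"gripper": 0}])

```text
t: 23.95
eef_pos: [0.5126, -0.2172, 0.1285]
tcp_rot: [[0.174, 0.985, 0.001], [0.985, -0.174, -0.001], [-0.0, 0.001, -1.0]]
force: [-0.4, -0.2, -2.1]
grip_width: 0.143
```

Request:
servo_tool(deltas=[{"x": 0,"y": 0,"z": 0,"rx": 0,"ry": 0,"rz": 0,"gripper": 0},{"x": 0,"y": 0,"z": 0,"rx": 0,"ry": 0,"rz": 0,"gripper": 0}])

```text
t: 24.15
eef_pos: [0.5126, -0.2158, 0.1285]
tcp_rot: [[0.171, 0.985, 0.001], [0.985, -0.171, 0.0], [0.0, 0.001, -1.0]]
force: [0.1, -0.6, -0.7]
grip_width: 0.144
```

Run:
```python
from rig import bot,eyes
from h import *
import pickle
s=eyes.read_camera("scene"); pickle.dump(s,open("s15.pkl","wb")); cv2.imwrite("pics/s15.png",cv2.resize(s["pixels"][90:240,230:430,::-1],(800,600),interpolation=cv2.INTER_CUBIC))
c=eyes.read_camera("top"); pickle.dump(c,open("t15.pkl","wb")); cv2.imwrite("pics/t15.png",cv2.resize(c["pixels"][140:240,270:400,::-1],(780,600),interpolation=cv2.INTER_CUBIC))
c=eyes.read_camera("wrist"); cv2.imwrite("pics/w15.png",c["pixels"][:,:,::-1])
st=bot.state();brief(st); print(st["joint_pos"].round(2))
goto(st,(.5125,-.215,.128),80.4)
```

```text
t 24.3 pos [ 0.5126 -0.2162  0.1285] yaw 80.09 z [ 7.e-04 -0.e+00 -1.e+00] F [-0.45 -0.18 -0.86] M [0.085 0.04  0.015] w 12.4
[ 0.59  0.78 -0.47  1.86  0.57  0.64 -0.4 ]
delta [ 1.1 -0.3  0.5] rot [ 0.04 -0.01 -0.31]
```

View pics/s15.png

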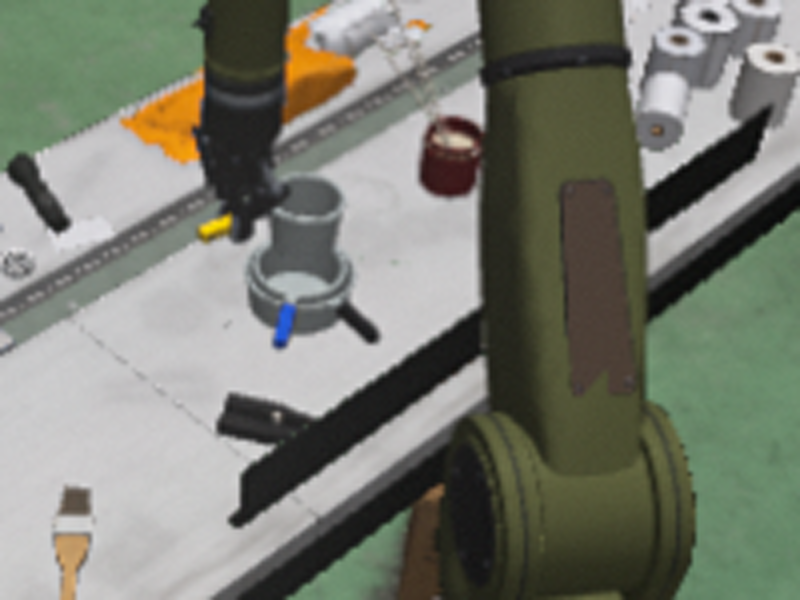

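View pics/t15.png

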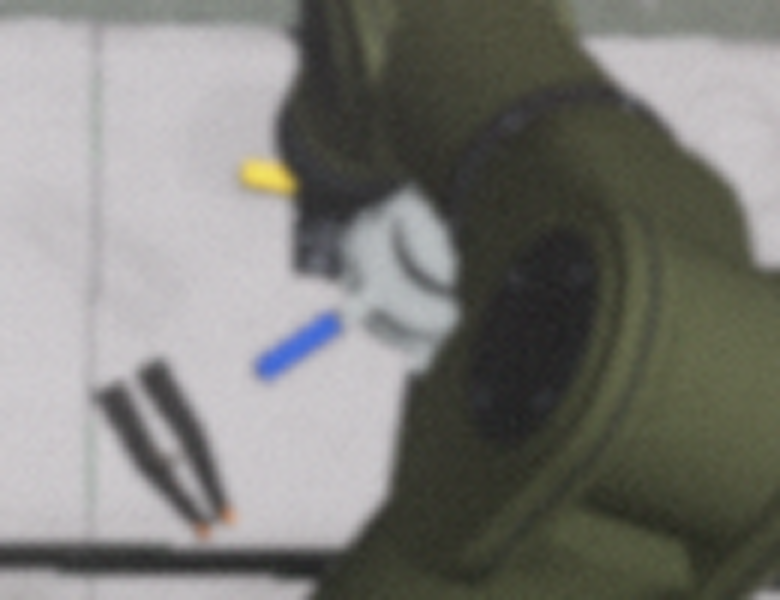

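View pics/w15.png

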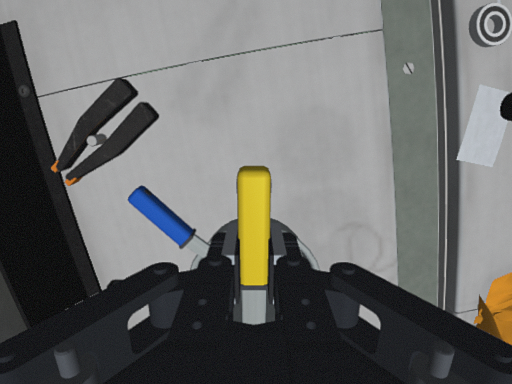

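Run:
```python
from h import *
import pickle
from rig import bot,eyes
s=pickle.load(open("s15.pkl","rb"))
o=np.array([230-.375,90-.375])
print("small rim scene",onz(s,np.array((308,200))/4+o,.1418).round(4), "nominal", bot.state()["eef_pos"][:2]-.0842*bot.state()["tcp_rot"][:2,0])
print(proj(s,[[.4985,-.298,.1418]])-o, (proj(s,[[.4985,-.298,.1418]])-o)*4)
C=np.array([.4986,-.2995])
L=(proj(s,[[C[0]+.056*np.cos(a),C[1]+.056*np.sin(a),.045] for a in np.arange(0,6.28,.05)])-o)*4
print("large rim expect",L.min(0),L.max(0))
c=eyes.read_camera("wrist")
m,v=grip(c,"blue",(120,175,200,255),.064); print("mid centre est",m-v*.0975)
```

```text
small rim scene [[ 0.4938 -0.2972  0.1418]] nominal [ 0.49815637 -0.2991149 ]
[[76.26316136 49.34989978]] [[305.05264544 197.39959911]]
large rim expect [243.94491675 236.08705558] [353.89182722 308.52114575]
blue 1409 px [160.1 215. ] mid [ 0.444  -0.2162  0.064 ] dir deg 126.12 len 0.0515 wid 0.0166
mid centre est [ 0.50143668 -0.29497918  0.064     ]
```

Request:
servo_tool(deltas=[{"x": 0.5,"y": 0.5,"z": 4,"rx": 0,"ry": 0,"rz": 0,"gripper": 0},{"x": 1,"y": 0.5,"z": 12,"rx": 0,"ry": 0,"rz": 0,"gripper": 0},{"x": 1,"y": 0.5,"z": 20,"rx": 0,"ry": 0,"rz": 0,"gripper": 0},{"x": 1,"y": 0.5,"z": 28,"rx": 0,"ry": 0,"rz": 0,"gripper": 0},{"x": 1,"y": 0.5,"z": 35,"rx": 0,"ry": 0,"rz": 0,"gripper": 0},{"x": 1,"y": 0.5,"z": 42,"rx": 0,"ry": 0,"rz": 0,"gripper": 0},{"x": 1,"y": 0.5,"z": 48,"rx": 0,"ry": 0,"rz": 0,"gripper": 0},{"x": 1,"y": 0.5,"z": 54,"rx": 0,"ry": 0,"rz": 0,"gripper": 0},{"x": 1,"y": 0.5,"z": 58,"rx": 0,"ry": 0,"rz": 0,"gripper": 0},{"x": 1,"y": 0.5,"z": 60,"rx": 0,"ry": 0,"rz": 0,"gripper": 0},{"x": 1,"y": 0.5,"z": 60,"rx": 0,"ry": 0,"rz": 0,"gripper": 0}])

```text
t: 25.45
eef_pos: [0.5133, -0.2155, 0.0683]
tcp_rot: [[0.172, 0.985, 0.0], [0.985, -0.172, -0.0], [-0.0, 0.0, -1.0]]
force: [0.5, 0.2, -0.5]
grip_width: 0.144
```

Run:
```python
from rig import bot,eyes
from h import *
import pickle
s=eyes.read_camera("scene"); pickle.dump(s,open("s16.pkl","wb")); cv2.imwrite("pics/s16.png",cv2.resize(s["pixels"][120:195,270:370,::-1],(800,600),interpolation=cv2.INTER_CUBIC))
st=bot.state();brief(st)
```

```text
t 25.5 pos [ 0.5134 -0.2155  0.0686] yaw 80.07 z [ 9.e-04 -3.e-04 -1.e+00] F [-0.48 -0.09 -1.25] M [ 0.109  0.034 -0.031] w 11.9
```

View pics/s16.png

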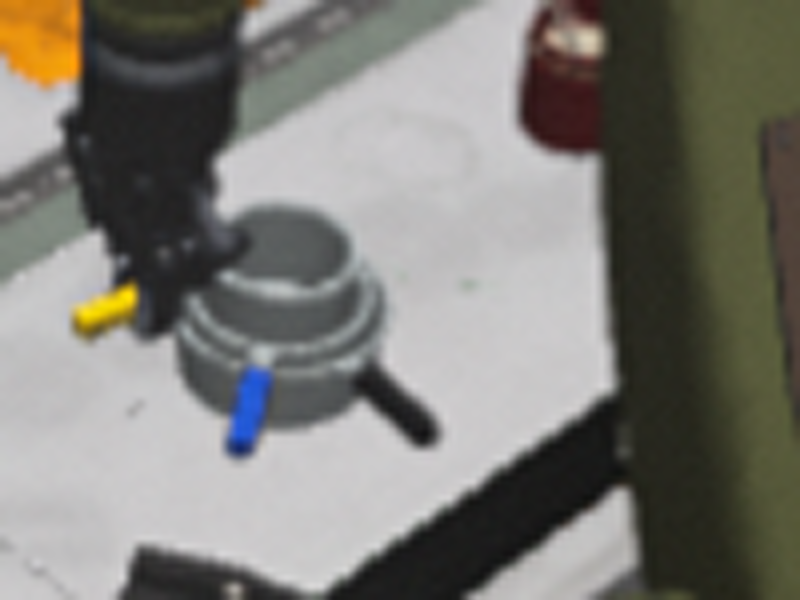

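Request:
servo_tool(deltas=[{"x": 0,"y": 0,"z": 4,"rx": 0,"ry": 0,"rz": 0,"gripper": 0},{"x": 0,"y": 0,"z": 8,"rx": 0,"ry": 0,"rz": 0,"gripper": 0},{"x": 0,"y": 0,"z": 12,"rx": 0,"ry": 0,"rz": 0,"gripper": 0},{"x": 0,"y": 0,"z": 15,"rx": 0,"ry": 0,"rz": 0,"gripper": 0},{"x": 0,"y": 0,"z": 17,"rx": 0,"ry": 0,"rz": 0,"gripper": 0},{"x": 0,"y": 0,"z": 18,"rx": 0,"ry": 0,"rz": 0,"gripper": 0},{"x": 0,"y": 0,"z": 18.5,"rx": 0,"ry": 0,"rz": 0,"gripper": 0},{"x": 0,"y": 0,"z": 19,"rx": 0,"ry": 0,"rz": 0,"gripper": 0},{"x": 0,"y": 0,"z": 19,"rx": 0,"ry": 0,"rz": 0,"gripper": 0}])

```text
t: 26.4
eef_pos: [0.5135, -0.2155, 0.0496]
tcp_rot: [[0.172, 0.985, 0.001], [0.985, -0.172, -0.0], [-0.0, 0.001, -1.0]]
force: [-0.7, -0.3, -1.1]
grip_width: 0.143
```

Run:
```python
from rig import bot
from h import *
brief(bot.state())
```

```text
t 26.4 pos [ 0.5135 -0.2155  0.0496] yaw 80.07 z [ 1.e-03 -3.e-04 -1.e+00] F [-0.66 -0.3  -1.06] M [ 0.064 -0.    -0.017] w 12.2
```

Request:
servo_tool(deltas=[{"x": 0,"y": 0,"z": 0.5,"rx": 0,"ry": 0,"rz": 0,"gripper": 0},{"x": 0,"y": 0,"z": 1,"rx": 0,"ry": 0,"rz": 0,"gripper": 0},{"x": 0,"y": 0,"z": 1.5,"rx": 0,"ry": 0,"rz": 0,"gripper": 0},{"x": 0,"y": 0,"z": 2,"rx": 0,"ry": 0,"rz": 0,"gripper": 0},{"x": 0,"y": 0,"z": 2,"rx": 0,"ry": 0,"rz": 0,"gripper": 0}])

```text
t: 26.9
eef_pos: [0.5137, -0.2152, 0.048]
tcp_rot: [[0.172, 0.985, 0.001], [0.985, -0.172, -0.0], [0.0, 0.001, -1.0]]
force: [-0.7, 1.7, 4.1]
grip_width: 0.143
```

Run:
```python
from rig import bot
from h import *
brief(bot.state())
```

```text
t 26.9 pos [ 0.5137 -0.2152  0.048 ] yaw 80.09 z [ 1.4e-03 -2.0e-04 -1.0e+00] F [-0.71  1.75  4.07] M [ 0.154  0.236 -0.047] w 12.2
```

Request:
servo_tool(deltas=[{"x": 0,"y": 0,"z": 0,"rx": 0,"ry": 0,"rz": 0,"gripper": 10},{"x": 0,"y": 0,"z": 0,"rx": 0,"ry": 0,"rz": 0,"gripper": 12},{"x": 0,"y": 0,"z": 0,"rx": 0,"ry": 0,"rz": 0,"gripper": 14},{"x": 0,"y": 0,"z": 0,"rx": 0,"ry": 0,"rz": 0,"gripper": 16},{"x": 0,"y": 0,"z": 0,"rx": 0,"ry": 0,"rz": 0,"gripper": 20},{"x": 0,"y": 0,"z": 0,"rx": 0,"ry": 0,"rz": 0,"gripper": 26},{"x": 0,"y": 0,"z": 0,"rx": 0,"ry": 0,"rz": 0,"gripper": 34},{"x": 0,"y": 0,"z": 0,"rx": 0,"ry": 0,"rz": 0,"gripper": 40},{"x": 0,"y": 0,"z": 0,"rx": 0,"ry": 0,"rz": 0,"gripper": 40}], force=20)

```text
t: 27.8
eef_pos: [0.5137, -0.2153, 0.048]
tcp_rot: [[0.172, 0.985, 0.001], [0.985, -0.172, -0.0], [0.0, 0.001, -1.0]]
force: [0.4, -0.0, 0.3]
grip_width: 0.47
```

Request:
servo_tool(deltas=[{"x": 0,"y": 0,"z": -5,"rx": 0,"ry": 0,"rz": 0,"gripper": 40},{"x": 0,"y": 0,"z": -20,"rx": 0,"ry": 0,"rz": 0,"gripper": 40},{"x": 0,"y": 0,"z": -50,"rx": 0,"ry": 0,"rz": 0,"gripper": 40},{"x": 0,"y": 0,"z": -90,"rx": 0,"ry": 0,"rz": 0,"gripper": 40},{"x": 0,"y": 0,"z": -130,"rx": 0,"ry": 0,"rz": 0,"gripper": 40},{"x": 40,"y": 0,"z": -160,"rx": 0,"ry": 0,"rz": 0,"gripper": 40},{"x": 85,"y": -20,"z": -160,"rx": 0,"ry": 0,"rz": 0,"gripper": 40},{"x": 130,"y": -50,"z": -160,"rx": 0,"ry": 0,"rz": 0,"gripper": 40},{"x": 170,"y": -70,"z": -160,"rx": 0,"ry": 0,"rz": 0,"gripper": 40},{"x": 210,"y": -70,"z": -160,"rx": 0,"ry": 0,"rz": 0,"gripper": 40},{"x": 210,"y": -70,"z": -160,"rx": 0,"ry": 0,"rz": 0,"gripper": 40}])

```text
t: 28.9
eef_pos: [0.4816, 0.0111, 0.2093]
tcp_rot: [[0.161, 0.987, 0.005], [0.987, -0.161, 0.005], [0.005, 0.004, -1.0]]
force: [0.4, 0.2, 0.2]
grip_width: 0.467
```

Run:
```python
from rig import bot,eyes
from h import *
import pickle
s=eyes.read_camera("scene"); cv2.imwrite("pics/s17.png",cv2.resize(s["pixels"][120:195,270:370,::-1],(800,600),interpolation=cv2.INTER_CUBIC))
t=eyes.read_camera("top"); pickle.dump(t,open("t17.pkl","wb")); cv2.imwrite("pics/t17.png",cv2.resize(t["pixels"][140:260,140:440,::-1],(800,320),interpolation=cv2.INTER_CUBIC))
st=bot.state();brief(st)
```

```text
t 29.0 pos [0.4808 0.0046 0.2083] yaw 80.24 z [ 2.e-03 -5.e-04 -1.e+00] F [ 0.31 -0.89  0.77] M [-0.017  0.025  0.065] w 39.9
```

View pics/s17.png

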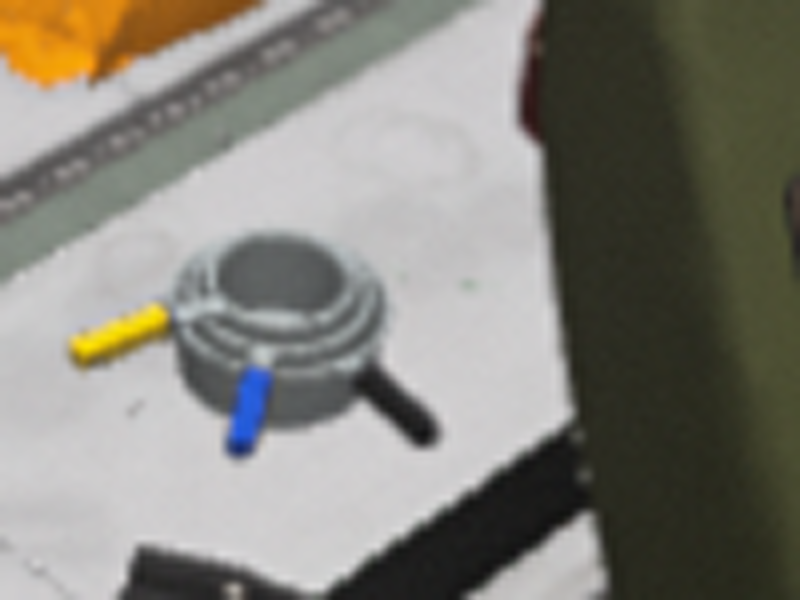

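View pics/t17.png

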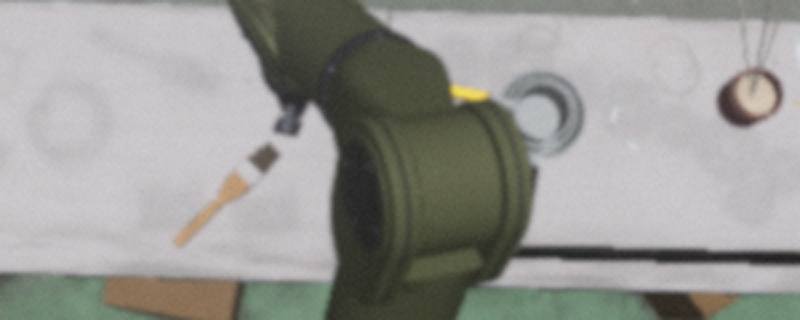

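Request:
servo_tool(deltas=[{"x": 45,"y": 0,"z": 0,"rx": 0,"ry": 0,"rz": 0,"gripper": 40},{"x": 90,"y": 0,"z": 0,"rx": 0,"ry": 0,"rz": 0,"gripper": 40},{"x": 135,"y": 0,"z": 0,"rx": 0,"ry": 0,"rz": 0,"gripper": 40},{"x": 180,"y": 0,"z": 0,"rx": 0,"ry": 0,"rz": 0,"gripper": 40},{"x": 180,"y": 0,"z": 0,"rx": 0,"ry": 0,"rz": 0,"gripper": 40},{"x": 180,"y": 0,"z": 0,"rx": 0,"ry": 0,"rz": 0,"gripper": 40}])

```text
t: 29.6
eef_pos: [0.5115, 0.181, 0.208]
tcp_rot: [[0.17, 0.985, 0.001], [0.985, -0.17, -0.002], [-0.001, 0.002, -1.0]]
force: [-0.1, -1.3, -0.2]
grip_width: 0.469
```

Run:
```python
from rig import bot,eyes
from h import *
import pickle
t=eyes.read_camera("top"); s=eyes.read_camera("scene"); pickle.dump((t,s),open("ts18.pkl","wb")); cv2.imwrite("pics/t18.png",cv2.resize(t["pixels"][140:240,270:400,::-1],(780,600),interpolation=cv2.INTER_CUBIC))
cv2.imwrite("pics/s18.png",s["pixels"][:,:,::-1])
st=bot.state();brief(st)
A=np.array([0,0])
for n,b,z in (("blue",(290,180,335,212),.064),("yellow",(290,160,335,185),.072),("black",(330,200,350,222),.056)):
    m,v=grip(t,n,b,z); print("  centre",m-v*.0975)
hs={}
```

```text
t 29.7 pos [0.5115 0.1788 0.2079] yaw 80.03 z [ 0.001  -0.0031 -1.    ] F [ 0.53 -0.06  0.05] M [-0.038  0.015 -0.014] w 40.1
blue 21 px [319.2 197.3] mid [ 0.4421 -0.2143  0.064 ] dir deg 124.56 len 0.0412 wid 0.0048
  centre [ 0.4973986  -0.29459796  0.064     ]Traceback (most recent call last):
  File "<stdin>", line 9, in <module>
  File "h.py", line 52, in grip
    n,lab,st,ce=cv2.connectedComponentsWithStats(m); k=1+np.argmax(st[1:,4]); p=np.argwhere(lab==k)[:,::-1].astype(float)
                                                         ~~~~~~~~~^^^^^^^^^^
    return _wrapfunc(a, 'argmax', axis=axis, out=out, **kwds)
    return bound(*args, **kwds)
ValueError: attempt to get argmax of an empty sequence
```

View pics/t18.png

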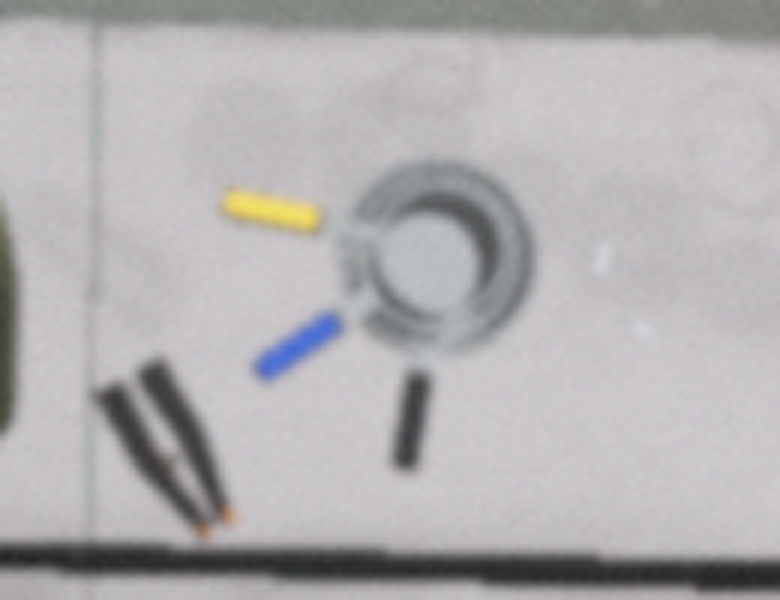

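View pics/s18.png

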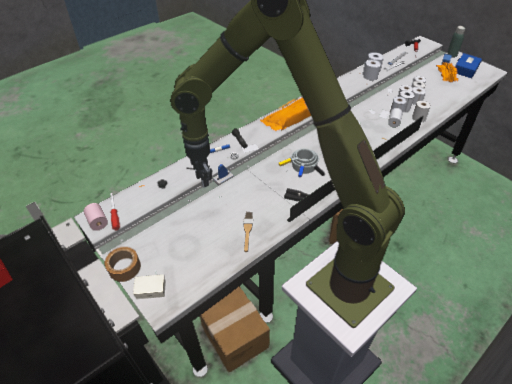

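Run:
```python
from h import *
import pickle
t,s=pickle.load(open("ts18.pkl","rb"))
o=np.array([270-.42,140-.42]); o2=np.array([270-.44,120-.44])
T={"yellow":((317,218),(226,201)),"blue":((340,322),(262,374)),"black":((420,374),(405,466))}
for n,(a,b) in T.items():
    P=onz(t,np.array([a,b])/6+o,{"yellow":.072,"blue":.064,"black":.056}[n])
    d=P[1]-P[0]; print(n,"dir",np.degrees(np.arctan2(d[1],d[0])).round(1),"len",np.hypot(*d[:2]).round(4))
# outer tip triangulation, scene picks from s17 (x8)
for n,sp,tp in (("yellow",(78,352),(228,202)),("blue",(240,447),(264,373)),("black",(428,434),(405,464))):
    a,da=ray(t,np.array(tp)/6+o); b,db=ray(s,np.array(sp)/8+o2)
    k=np.linalg.lstsq(np.c_[da[0],-db[0]],b-a,rcond=None)[0]; p=a+k[0]*da[0]; q=b+k[1]*db[0]
    print(n,"tip",((p+q)/2).round(4),"miss",np.linalg.norm(p-q).round(4))
```

```text
yellow dir 80.8 len 0.0513
blue dir 125.2 len 0.0527
black dir 170.7 len 0.0524
yellow tip [ 0.5202 -0.1761  0.0711] miss 0.0039
blue tip [ 0.4272 -0.1975  0.0596] miss 0.0018
black tip [ 0.3787 -0.2775  0.0526] miss 0.0037
```

```bash
python3 -c "
from rig import workorder; print(workorder.close_job())"
```

```text
the job is handed in; nothing more can be done
None
```

The pans are nested as asked: the middle one in the large one where it stood, then the small one in the middle one. The job was handed in at about 30 s, with the gripper empty and well clear.

I set the small pan back down once before the final lift. The wrist's last joint would have run past its range, so I regrasped the pan with the gripper turned half round.

**Last checks**
- **Seating:** the middle pan touched down at a tool height of 38.9 mm (38.6 expected) and the small pan at 48.0 mm (47.7 expected). Contact forces were about 7 N and 4 N.
- **Handle fan:** from above, black points at 170.7°, blue at 125.2° and yellow at 80.8°. The steps are 45.5° and 44.4°, both the same way round.
- **Large pan:** the last wrist-camera check, after the middle pan went in, put it within about 2 mm of where it stood. After the small pan went in, I checked it only by eye and by its handle angle.
- **Bystanders:** none looks moved in the final pictures, except that the glue jar was last seen just before the final one, where the arm hides it.

**One check disagreed:** rough two-camera grip-tip heights came out 3–6 mm above nominal for all three pans, the large one included. I put this down to coarse pixel picks, because the touchdown heights agree to 0.3 mm.

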